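# Lay a plywood separator and the next blank on a drying stack

### The job

Continue the drying stack of turning blanks: draw the thin plywood separator sheet out of its little rack by the end that sticks out, set it down flat on the bench and let go of it, then take it across its middle and lay it in the steel-cornered frame, flat on the blank that is already there. Then stack the other thick wooden blank, lying on the bench, flat on top of the sheet between the same four corners. Lower both into place rather than dropping them, let go of everything, and leave the bowl, the jar and the mallet where they are.

Things in the scene. Friction and masses are not known exactly. Their poses are not given: they have to be found in the camera images.
- sheet_c (a point): Centre (half-way up) of the separator: loose plywood sheet 180 long (x) x 62 wide (y) x 10 thick (z), about 70 g. At first it lies lengthwise in the rack, underside 30 mm above the bench, its -x end sticking out of the mouth by about 50 mm towards the robot. Grip it across its width: in the rack only by that end, in the frame only near its middle.
- upper_blank_c (a point): Centre (half-way up) of the loose wooden blank lying flat on the bench, to be stacked last: dark wood, 180 long (x) x 62 wide (y) x 28 thick (z), about 220 g. Either end and either face will do.
- lower_blank_c (a point): Centre (half-way up) of the blank that already lies in the frame, the same 180 x 62 x 28 mm; loose, its underside on the frame's floor. It stays there.
- frame_floor (a point): Centre of the fixed drying frame's floor, 12 mm above the bench; x lengthwise, z up. Plywood base 210 x 92 with four 3 mm steel corner angles reaching 50 mm above the floor; clear space between them 192 (x) x 74 (y). Each long side is open for fingers only within 45 mm of its middle. The blank in it may lie 3 mm off centre: fingertips lower than the sheet's underside may hit it.
- rack_mouth (a point): Middle of the front edge of the fixed rack's deck, 30 mm above the bench; x points into the rack (the sheet comes out along -x), z up. Pale wooden pigeonhole 145 deep, 104 wide, 68 high over all; opening 82 wide, 28 high above the deck; low stop at the back. In front of the mouth there is no deck and the bench is clear for 190 mm.
- bowl: Bystander: turned wooden bowl, 110 mm across, 50 mm high; origin at its underside. Leave alone.
- jar: Bystander: amber glass jar, 64 mm across, 95 mm high; origin at its underside. Leave alone.
- mallet: Bystander: round wooden mallet lying on the bench at the left, 250 mm long, head 64 mm thick; origin on the bench under its handle, 20 mm from the end. Leave alone.
Not all that is in view belongs to the job. Leave any pink look-alike of the part that bears sheet_c alone.

How it is judged (in metres and radians):
On the way, in this order (a step that is already met when the one before it is completed fails the run):
1. the separator sheet lies flat on the bench, clear of the rack, and has been let go (height (world z) of sheet_c below 0.009 m and angle between sheet_c's own z axis and vertical below 0.06 rad and contact force between the fingers and sheet below 0.2 N and linear speed of sheet below 0.02 m/s), for 0.1 s.
2. the sheet lies flat on the lower blank between the four corners, let go, and the other blank is not yet on it (horizontal distance between each of sheet_c, lower_blank_c and frame_floor below 0.012 m and z of sheet_c in the frame of frame_floor between 0.03 and 0.036 m and angle between each of sheet_c, lower_blank_c's own z axis and vertical below 0.06 rad and angle between the x axis of each of sheet_c, lower_blank_c and the x axis of frame_floor, either way round below 0.1 rad and contact force between the fingers and sheet below 0.2 N and linear speed of sheet below 0.02 m/s and z of lower_blank_c in the frame of frame_floor between 0.011 and 0.017 m and horizontal distance between upper_blank_c and frame_floor above 0.08 m), for 0.1 s.
At the end, for the whole second after the job is handed in: In the frame, from the bottom: lower blank, sheet, second blank; each flat (0.06 rad), lengthwise (0.1 rad), its centre within 12 mm of the frame's centre seen from above and within 3 mm of 14, 33 and 52 mm above the frame's floor, released and at rest (horizontal distance between each of lower_blank_c, sheet_c, upper_blank_c and frame_floor below 0.012 m and z of lower_blank_c in the frame of frame_floor between 0.011 and 0.017 m and angle between each of lower_blank_c, sheet_c, upper_blank_c's own z axis and vertical below 0.06 rad and angle between the x axis of each of lower_blank_c, sheet_c, upper_blank_c and the x axis of frame_floor, either way round below 0.1 rad and z of sheet_c in the frame of frame_floor between 0.03 and 0.036 m and z of upper_blank_c in the frame of frame_floor between 0.049 and 0.055 m and contact force between the fingers and sheet below 0.2 N and linear speed of each of sheet, upper_blank, lower_blank below 0.02 m/s and contact force between the fingers and upper_blank below 0.2 N); the robot touches nothing.
It fails at once if the bowl is shifted by more than 30 mm (distance of bowl from where it was at the start of the episode above 0.03 m).
It fails at once if the jar is shifted by more than 30 mm (distance of jar from where it was at the start of the episode above 0.03 m).
It fails at once if the mallet is shifted by more than 30 mm (distance of mallet from where it was at the start of the episode above 0.03 m).
It fails at once if the sheet is let fall into the frame (falls faster than 0.55 m/s, about 15 mm of drop) (horizontal distance between sheet_c and frame_floor below 0.03 m and contact force between the fingers and sheet below 0.1 N and linear speed of sheet above 0.55 m/s).
It fails at once if the second blank is let fall into the frame (falls faster than 0.55 m/s, about 15 mm of drop) (horizontal distance between upper_blank_c and frame_floor below 0.03 m and contact force between the fingers and upper_blank below 0.1 N and linear speed of upper_blank above 0.55 m/s).
It also fails if it takes over 72 s, if anything falls off the work surface, if the arm or the gripper's body presses on something with over 40 N, if the wrist force passes 120 N, or if a joint passes its speed limit or range.

### The arm

A 6-joint arm with a two-finger parallel gripper is mounted at the origin on the work surface. World frame = base frame: x ahead of the robot, y to its left, z up, the work surface at z = 0. Lengths are in mm, angles in rad, forces in N, time in s.
With the tool pointing down it reaches from about 375 to 925 mm from the base axis. Payload 5.7 kg.
Tool frame: the origin (TCP) lies midway between the tips of the shut fingers; the grasp point (between the pads) lies 19 mm behind it; y points along the fingers, z is the direction in which the jaws open and shut, and the axes are right-handed (so a half turn about y gives the same grasp; the last joint's range is limited). The gripper opens to 85 mm and grips with 20 to 120 N. Pads are 22 mm wide; open, the fingers measure 114 mm over their backs; the gripper's body (76 mm by 85 mm) begins 54 mm behind the grasp point. The pads swing forward as they close: fully open they stand 13 mm farther back than shut.
Start: joints at [1.23, 0.359, 1.51, -0, 1.272, -0.115], TCP at [134.327, 584.739, 231.267] pointing down, gripper open.
Joint ranges: [-2.97, 2.97], [-1.01, 2.36], [0.21, 2.38], [-0.96, 4.11], [0.2, 2.71], [-2.98, 2.98]. Speed limits (rad/s): [2.39, 2.39, 3.14, 3.14, 3.14, 3.14].

### API

Orientations are given as a unit quaternion [w, x, y, z].
In Python, from rig import read_state, optics, workorder, finder gives the robot as it stands. The module is installed in compiled form; this text tells all that it offers.
- The arm moves only by the tool move_arm, never from a script. Its argument "targets" is a list of rows, each a list of 3 entries, a list of its own where there are three numbers: the shift along the world's x, y, z in mm, then the turn, a rotation vector about the world's x, y, z in rad, then the finger opening in mm, from 0 to 85.4. In form: [[[dx, dy, dz], [wx, wy, wz], jaw], ...]. A call has 1 to 20 rows; each row shifts and turns the pose as measured when the row begins; what a row does not reach is not made up. A row lasts 1/10 s, in which the tool goes at most 50 mm and 8.59 degrees, less where a joint would pass 70% of its speed; a pose out of reach is approached as far as the arm can. A call is refused whole if a number of a shift passes 50 or a number of a turn 0.15, either way. A call with a gripper value outside its range is refused whole. The fingers move at their own pace and stop on an object; "grip_force" is the grip in N (left out, the last holds). Time passes only in rows, so rows that do not move let the fingers close. It gives the time, the measured TCP pose, the force and the opening at its end, in the units of the state.
- read_state(): the state, without advancing time (a new reading comes with each control period).
- optics.grab_frame(name): name is "scene" or "top"; returns the picture (480x640x3 uint8, red, green, blue); there is no depth.
- optics.get_calibration(name): a dict with "fx", "fy", "cx", "cy" (pixels), "R" (3x3) and "t" (3): a world point X has camera coordinates R X + t. Camera axes: x right, y down, z forward; pixel columns grow to the right and rows downward; lengths in mm; the calibration is good to about 2 mm. A picture is of the moment at which its call begins. get_calibration takes no time and is no camera call.
- workorder.hand_in(): hands the job in, once; it reports no verdict.
Trained networks look in the newest picture that a camera, given by its name, has taken for a name from the list of things; names that differ only in an ending like _2 or _b are one class to them, and where a whole thing is asked for, a point or a joint stands for the part that bears it (a point fixed in the world has none). Each returns a list of dicts, best first, with "p" (0 to 1); they miss things now and then, are a little off and sometimes report something else, mostly with a low value. They report only what shows in the picture. A call takes as long as a camera call. They do not tell look-alikes from the thing itself.
- finder.recognise(thing, camera): "extent" ([left, top, right, bottom] in pixels, round what is visible of it).
- finder.mark_of(thing, camera): "point" ([column, row] in pixels: a listed point, or the origin of a listed thing).
The state is a dict: "clock": time; "qpos": joint angles; "dq": joint speeds; "joint_torque": joint torques, N m; "eef_pos": TCP position; "ee_rot": TCP orientation; "wrist_force": force on the tool from outside, world axes, zero at the start; "moment": the same for the moment, N m; "finger_gap": opening from 0.0 (shut) to 1.0 (fully open).
Only numpy, scipy, OpenCV 4.12 (cv2) and the standard library are available. Lean on these libraries where they do the work, as an engineer would, in place of code of your own. Each camera call takes 0.05 s, during which the arm holds its last target.

## Working session

There is one attempt and no reset: what is moved stays moved. The work goes in short steps, Python scripts to look and compute and a tool call to move; the robot and the scene stay as the last step left them, time stands still between calls to the robot, and variables do not carry over. Pictures are saved under pics/ and viewed, and the job is handed in when it is done.

Besides the shell and the picture viewer there is one more tool, called after "Emit:" in YAML: its name, and indented under it one key for each argument. move_arm: Moves the arm, as the interface text tells. Its arguments: {"type":"object","properties":{"targets":{"type":"array"},"grip_force":{"type":"number"}},"required":["targets"]}

```bash
mkdir -p pics
cat > h.py <<'E'
import numpy as np, cv2
from rig import read_state, optics, workorder, finder
def grab(cam,name):
    im=optics.grab_frame(cam); cv2.imwrite(f'pics/{name}.png',im[:,:,::-1]); return im
def ray(cam,px,z):
    c=optics.get_calibration(cam);R=np.array(c['R']);t=np.array(c['t'])
    d=R.T@np.array([(px[0]-c['cx'])/c['fx'],(px[1]-c['cy'])/c['fy'],1]);o=-R.T@t
    return o+d*(z-o[2])/d[2]
def proj(cam,X):
    c=optics.get_calibration(cam);p=np.array(c['R'])@np.array(X,float)+np.array(c['t'])
    return np.array([c['fx']*p[0]/p[2]+c['cx'],c['fy']*p[1]/p[2]+c['cy']])
E
python3 - <<'E'
from h import *
s=read_state();print(s)
for c in('scene','top'):
    grab(c,c+'0');print(optics.get_calibration(c))
E
```

```text
{'clock': 0.0, 'qpos': array([ 1.22990293e+00,  3.59495042e-01,  1.51146733e+00, -9.87619250e-06,
        1.27247200e+00, -1.15077567e-01]), 'dq': array([-0.0001267 ,  0.00124477, -0.0017803 , -0.00063877, -0.00057305,
       -0.00084368]), 'joint_torque': array([-3.14366662e-04, -5.27617371e+01, -2.78623384e+01, -1.61365347e-05,
        1.31077878e-02, -3.13637338e-05]), 'eef_pos': array([134.10662721, 584.11324918, 230.44622545]), 'ee_rot': array([-0.70196917,  0.70323927, -0.07981129,  0.07952345]), 'wrist_force': array([-0.45390792,  0.07113778,  0.10629522]), 'moment': array([-0.02040211,  0.03909909, -0.04608351]), 'finger_gap': 0.9986220636669624}
{'fx': 531.2340397531169, 'fy': 531.2340397531169, 'cx': 325.4608901252234, 'cy': 245.18261059971044, 'R': array([[-0.47242481,  0.88116628, -0.01899451],
       [ 0.5930546 ,  0.30186763, -0.74643297],
       [-0.65199773, -0.36389824, -0.66518947]]), 't': array([ 251.98966641, -294.42905083, 1670.04897012])}
{'fx': 494.74405589253183, 'fy': 494.74405589253183, 'cx': 309.74477526100384, 'cy': 234.68048766001598, 'R': array([[ 2.75080333e-02, -9.99621580e-01,  7.32402163e-05],
       [-9.76227413e-01, -2.68800203e-02, -2.15075576e-01],
       [ 2.14996156e-01,  5.84480700e-03, -9.76597405e-01]]), 't': array([   1.37277252,  573.74810508, 1104.92551413])}
```

View pics/scene0.png

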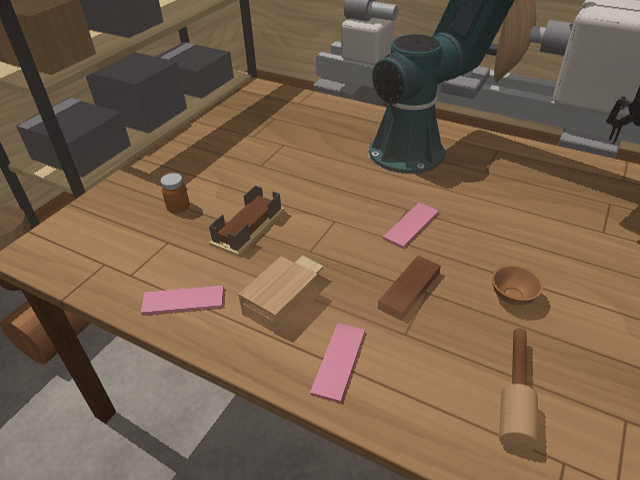

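View pics/top0.png

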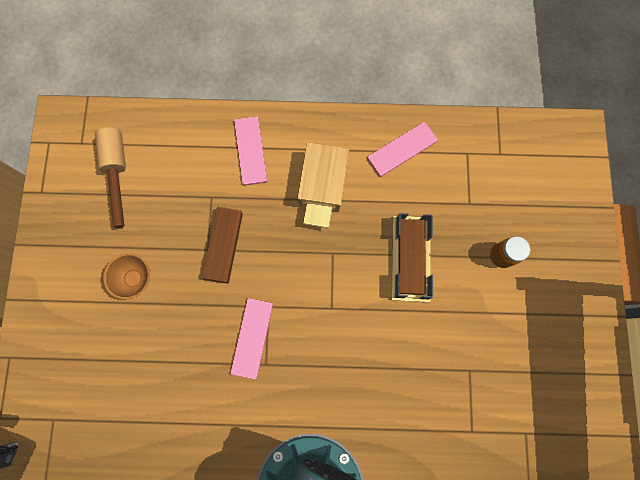

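Run:
```python
from h import *
Z=dict(sheet_c=35,upper_blank_c=14,lower_blank_c=26,frame_floor=12,rack_mouth=30,bowl=0,jar=0,mallet=0)
for n,z in Z.items():
  for c in('scene','top'):
    for d in finder.mark_of(n,c)[:3]:
        print(n,c,round(d['p'],2),np.round(d['point']),np.round(ray(c,d['point'],z)))
```

```text
sheet_c scene 0.88 [411. 226.] [375. 160.  35.]
sheet_c scene 0.86 [336. 359.] [826. 180.  35.]
sheet_c scene 0.6 [185. 297.] [ 831. -192.   35.]
sheet_c top 0.94 [250. 148.] [799. 175.  35.]
sheet_c top 0.88 [253. 340.] [328. 142.  35.]
sheet_c top 0.75 [320. 191.] [691.  -5.  35.]
upper_blank_c scene 0.89 [411. 286.] [552. 233.  14.]
upper_blank_c scene 0.57 [176. 209.] [ 572. -442.   14.]
upper_blank_c top 0.81 [223. 247.] [548. 229.  14.]
lower_blank_c scene 0.91 [249. 219.] [ 530. -228.   26.]
lower_blank_c top 0.7 [416. 257.] [ 534. -239.   26.]
lower_blank_c top 0.65 [504. 254.] [ 548. -453.   26.]
frame_floor scene 0.57 [247. 221.] [ 527. -240.   12.]
frame_floor top 0.67 [411. 258.] [ 532. -232.   12.]
rack_mouth scene 0.76 [301. 280.] [663.   7.  30.]
rack_mouth top 0.87 [317. 203.] [662.   1.  30.]
bowl scene 0.64 [510. 297.] [469. 441.   0.]
bowl top 0.78 [131. 276.] [473. 451.   0.]
jar scene 0.6 [175. 207.] [ 555. -464.    0.]
jar top 0.81 [505. 257.] [ 544. -465.    0.]
mallet scene 0.89 [518. 352.] [617. 492.  -0.]
mallet top 0.95 [121. 221.] [609. 491.   0.]
```

The scene view shows three pink sheets at (411,226), (338,362) and (183,299). The rack is at (282,288), with a pale sheet end sticking out at about (309,265). The frame with its blank is at (247,220), and the loose blank is at (410,286).

Things that could be taken for the sheet, in top pixels: pink (250,150), pink (402,149), pink (252,338), and the pale tongue out of the rack at (318,215). By the description the tongue is the sheet. I'll check it in a close crop.

Run:
```python
from h import *
im=cv2.imread('pics/top0.png')
a=cv2.resize(im[130:240,280:370],None,fx=5,fy=5,interpolation=cv2.INTER_CUBIC)
b=cv2.resize(im[200:310,380:440],None,fx=5,fy=5,interpolation=cv2.INTER_CUBIC)
cv2.imwrite('pics/crop0.png',np.hstack([a,b]))
s=cv2.imread('pics/scene0.png')
cv2.imwrite('pics/crop0s.png',cv2.resize(s[240:330,230:335],None,fx=6,fy=6,interpolation=cv2.INTER_CUBIC))
```

```text
(no output)
```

View pics/crop0.png

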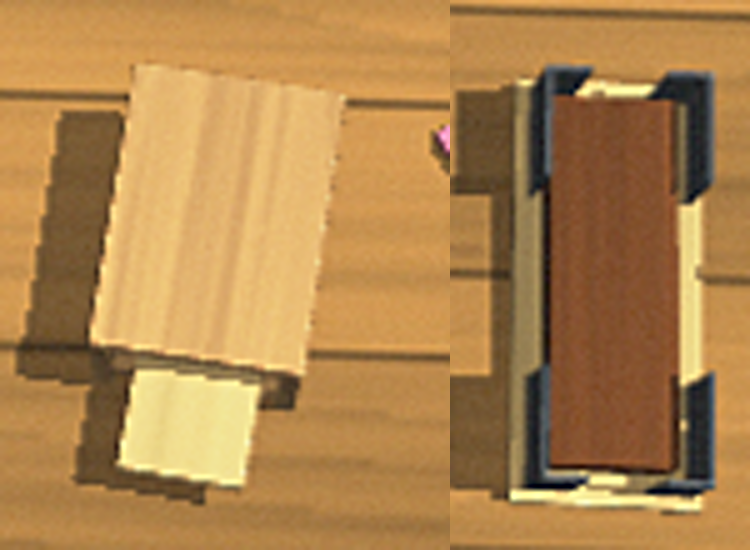

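View pics/crop0s.png

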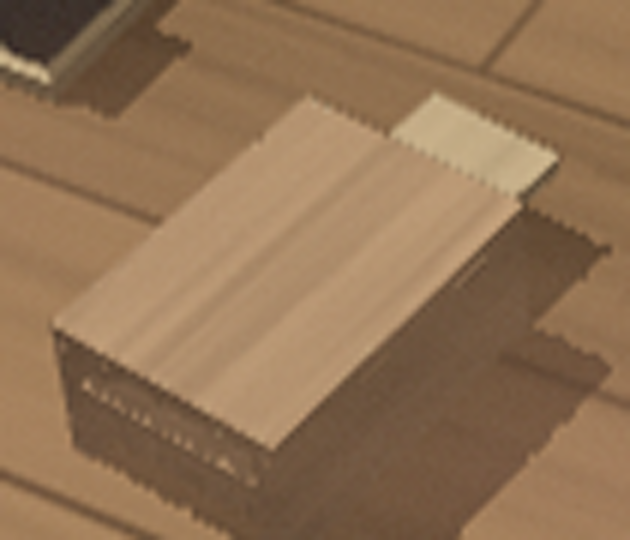

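The crop confirms it. The plain pale tongue runs into the rack mouth, with its free-end corners at about top (303.6,223) and (328.6,227.6), so this is the sheet. The frame stands nearly aligned with world x.

Run:
```python
from h import *
im=cv2.imread('pics/top0.png')
cv2.imwrite('pics/crop1.png',cv2.resize(im[195:295,185:260],None,fx=6,fy=6,interpolation=cv2.INTER_CUBIC))
def W(l,off,f,z,cam='top'):
    P=np.array([ray(cam,(np.array(p)-(f-1)/2)/f+off,z) for p in l]);return P
def show(n,P):
    print(n,np.round(P[:,:2],1).tolist(),'c',np.round(P.mean(0),1))
    for i in range(len(P)):
        d=P[(i+1)%len(P)]-P[i];print('  len',round(np.hypot(*d[:2]),1),'ang',round(np.degrees(np.arctan2(d[1],d[0])),1))
o=np.array([280,130])
show('rack',W([(135,64),(346,96),(303,375),(92,343)],o,5,68))
show('sheet',W([(118,465),(243,488),(260,382),(133,369)],o,5,40))
o2=np.array([380-90,200])
show('lower',W([(555,97),(674,100),(674,471),(551,465)],o2,5,40))
show('frametop',W([(547,66),(714,72),(714,490),(545,485)],o2,5,62))
```

```text
rack [[803.3, 31.2], [789.5, -72.3], [647.5, -53.3], [660.6, 47.6]] c [725.2 -11.7  68. ]
  len 104.4 ang -97.6
  len 143.2 ang 172.4
  len 101.8 ang 82.6
  len 143.7 ang -6.6
sheet [[607.9, 33.9], [598.1, -26.7], [651.4, -34.0], [656.3, 28.1]] c [6.285e+02 3.000e-01 4.000e+01]
  len 61.5 ang -99.1
  len 53.8 ang -7.7
  len 62.3 ang 85.5
  len 48.8 ang 173.1
lower [[623.4, -201.7], [623.5, -259.3], [444.0, -255.3], [445.2, -197.7]] c [ 534.  -228.5   40. ]
  len 57.6 ang -89.9
  len 179.5 ang 178.7
  len 57.6 ang 88.8
  len 178.2 ang -1.3
frametop [[632.8, -194.0], [632.1, -273.6], [433.5, -268.4], [433.6, -190.9]] c [ 533.  -231.7   62. ]
  len 79.5 ang -90.6
  len 198.7 ang 178.5
  len 77.6 ang 89.9
  len 199.2 ang -0.9
```

View pics/crop1.png

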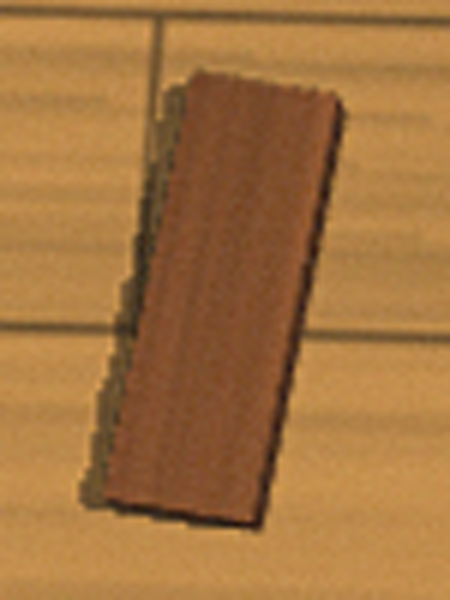

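```bash
cat >> h.py <<'E'
from scipy.spatial.transform import Rotation as Ro
def pose():
    s=read_state();q=np.array(s['ee_rot']);R=Ro.from_quat(np.r_[q[1:],q[0]]).as_matrix()
    return s,np.array(s['eef_pos']),R
def rep():
    s,p,R=pose();z=R[:,2]
    print('t',round(float(s['clock']),2),'p',np.round(p,1),'y',np.round(R[:,1],3),'z',np.round(z,3),'zang',round(float(np.arctan2(z[1],z[0])),4),'gap',round(s['finger_gap']*85.4,1),'F',np.round(s['wrist_force'],1),'q',np.round(s['qpos'],2))
def turn(jawdir):
    "rotvec to point down with jaw z along jawdir angle (mod pi, nearest)"
    s,p,R=pose();best=None
    for k in(0,np.pi):
        z=np.array([np.cos(jawdir+k),np.sin(jawdir+k),0]);y=np.array([0,0,-1.]);x=np.cross(y,z)
        T=np.c_[x,y,z];r=Ro.from_matrix(T@R.T).as_rotvec()
        if best is None or np.linalg.norm(r)<np.linalg.norm(best): best=r
    return best
E
python3 - <<'E'
from h import *
P=np.array([ray('top',(np.array(p)-2.5)/6+[185,195],28) for p in [(192,70),(340,96),(262,522),(103,497)]])
print(np.round(P,1),P.mean(0).round(1))
for i in range(4):
    d=P[(i+1)%4]-P[i];print(round(np.hypot(*d[:2]),1),np.degrees(np.arctan2(d[1],d[0])).round(1))
rep();print(turn(np.radians(82.8)))
# check in scene: project model points
for n,X in dict(sheetL=(606,34,40),sheetR=(599,-27,40),rackTL=(661,48,68),fr=(533,-231.5,40)).items(): print(n,proj('scene',X).round(1))
E
```

```text
[[646.4 248.6  28. ]
 [637.  187.3  28. ]
 [461.4 208.2  28. ]
 [469.6 272.   28. ]] [553.6 229.   28. ]
62.0 -98.7
176.9 173.2
64.3 82.7
178.3 -7.5
t 0.9 p [134.3 584.8 231.3] y [-0. -0. -1.] z [ 0.224  0.975 -0.   ] zang 1.345 gap 85.2 F [-0.7 -0.1 -0.6] q [ 1.23  0.36  1.51  0.    1.27 -0.12]
[ 9.27311091e-05 -4.15681446e-05  1.00154665e-01]
sheetL [323.3 264.7]
sheetR [302.1 254.8]
rackTL [316.8 272.9]
fr [246.7 215.1]
```

Cross-checks agree within about 2 mm between cameras:

| Item | Position (mm) | Angle |
|---|---|---|
| Sheet free end | (603, 3.5) | −7.2° |
| Frame centre | (533, −231.5) | about −1° |
| Upper blank | (553.6, 229) | −7.3° |

Next I move over the clear bench in front of the mouth. There I'll touch the bench to find how far the fingertips sit from the TCP at a part-open jaw.

Emit:
move_arm:
  targets:
    - [[29,-39,-5],[0,0,0.1],66]
    - [[29,-39,-5],[0,0,0],66]
    - [[29,-39,-5],[0,0,0],66]
    - [[29,-39,-5],[0,0,0],66]
    - [[29,-39,-5],[0,0,0],66]
    - [[29,-39,-5],[0,0,0],66]
    - [[29,-39,-5],[0,0,0],66]
    - [[29,-39,-5],[0,0,0],66]
    - [[29,-39,-5],[0,0,0],66]
    - [[29,-39,-5],[0,0,0],66]
    - [[29,-39,-5],[0,0,0],66]
    - [[29,-39,-5],[0,0,0],66]
    - [[29,-39,-5],[0,0,0],66]
    - [[29,-39,-5],[0,0,0],66]
    - [[29,-39,-5],[0,0,0],66]
  grip_force: 60

```text
clock: 2.4
eef_pos: [576.2, -10.4, 158.8]
ee_rot: [0.71, -0.702, 0.036, -0.043]
wrist_force: [0.8, 0.9, -0.4]
finger_gap: 0.774
```

```bash
python3 -c "
from h import *
rep();print(turn(np.radians(82.7)))"
```

```text
t 2.4 p [576.2 -10.4 158.8] y [ 0.011  0.011 -1.   ] z [0.112 0.994 0.013] zang 1.4587 gap 66.1 F [ 0.8  0.9 -0.4] q [-0.15  0.39  1.65  0.01  1.08 -1.61]
[-0.01126444  0.01118287 -0.01524332]
```

Emit:
move_arm:
  targets:
    - [[-11,18,-30],[-0.011,0.011,-0.015],66]
    - [[0,0,-45],[0,0,0],66]
    - [[0,0,-40],[0,0,0],66]
    - [[0,0,-25],[0,0,0],66]
    - [[0,0,0],[0,0,0],66]

```text
clock: 2.9
eef_pos: [574.9, -1.7, 16.4]
ee_rot: [-0.704, 0.706, -0.044, 0.054]
wrist_force: [-0.7, 0.3, 0.3]
finger_gap: 0.771
```

```bash
python3 -c "
from h import *
rep();print(turn(np.radians(82.7)))
grab('scene','s1')"
```

```text
t 2.9 p [574.9  -1.7  16.4] y [ 0.013 -0.004 -1.   ] z [ 0.139  0.99  -0.002] zang 1.4315 gap 65.8 F [-0.7  0.3  0.3] q [-0.12  0.59  1.77 -0.    0.77 -1.55]
[0.0034396  0.01343283 0.01184411]
```

View pics/s1.png

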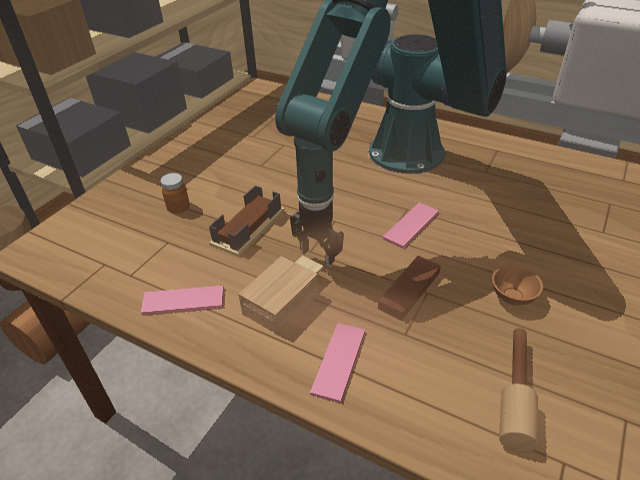

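The gripper stands in front of the rack mouth at about (318,240), clear of the sheet end at (318,262). Now the gentle touch-down.

Emit:
move_arm:
  targets:
    - [[0,0,-8],[0.003,0.013,0.012],66]
    - [[0,0,-4],[0,0,0],66]
    - [[0,0,-3],[0,0,0],66]
    - [[0,0,0],[0,0,0],66]

```text
clock: 3.35
eef_pos: [579.9, -1.9, 6.5]
ee_rot: [-0.705, 0.706, -0.041, 0.048]
wrist_force: [0.4, -0.3, 0.0]
finger_gap: 0.77
```

Emit:
move_arm:
  targets:
    - [[0,0,-2],[0,0,0],66]
    - [[0,0,-2],[0,0,0],66]

```text
clock: 3.55
eef_pos: [581.1, -2.0, 3.8]
ee_rot: [-0.705, 0.706, -0.04, 0.049]
wrist_force: [-0.0, 0.3, 0.5]
finger_gap: 0.768
```

Emit:
move_arm:
  targets:
    - [[0,0,-2],[0,0,0],66]
    - [[0,0,-2],[0,0,0],66]

```text
clock: 3.75
eef_pos: [581.3, -2.0, -0.0]
ee_rot: [-0.705, 0.706, -0.04, 0.049]
wrist_force: [-0.2, 0.7, 0.0]
finger_gap: 0.771
```

Emit:
move_arm:
  targets:
    - [[-6,0,-2],[0,0,0],66]
    - [[-2,0,-2],[0,0,0],66]

```text
clock: 3.95
eef_pos: [572.9, -2.0, -4.5]
ee_rot: [-0.705, 0.706, -0.04, 0.049]
wrist_force: [1.0, 0.4, -0.0]
finger_gap: 0.769
```

Emit:
move_arm:
  targets:
    - [[0,0,-2],[0,0,0],66]
    - [[0,0,-2],[0,0,0],66]

```text
clock: 4.15
eef_pos: [572.3, -1.9, -6.8]
ee_rot: [-0.705, 0.706, -0.04, 0.049]
wrist_force: [-9.5, 1.7, 44.7]
finger_gap: 0.774
```

Emit:
move_arm:
  targets:
    - [[0,0,-2],[0,0,0],66]
    - [[0,0,-2],[0,0,0],66]

```text
clock: 4.35
eef_pos: [572.3, -1.9, -6.6]
ee_rot: [-0.705, 0.706, -0.039, 0.049]
wrist_force: [-6.0, -0.0, 22.4]
finger_gap: 0.771
```

Contact came at TCP z ≈ −6.8 with the jaw at 66 mm, so the tips sit about 6 mm above the TCP at the 62 mm grip. Next I rise, open, and slide onto the sheet end.

Emit:
move_arm:
  targets:
    - [[0,0,20],[0,0,0],85]
    - [[0,2,13],[0,0,0],85]
    - [[0,0,0],[0,0,0],85]
    - [[0,0,0],[0,0,0],85]

```text
clock: 4.75
eef_pos: [572.1, 0.3, 27.8]
ee_rot: [-0.705, 0.706, -0.039, 0.049]
wrist_force: [-0.2, 0.5, -1.0]
finger_gap: 0.996
```

```bash
python3 -c "
from h import *
rep();print(turn(np.radians(82.7)))"
```

```text
t 4.75 p [5.721e+02 3.000e-01 2.780e+01] y [ 0.015 -0.002 -1.   ] z [ 0.125  0.992 -0.   ] zang 1.4456 gap 85.0 F [-0.2  0.5 -1. ] q [-0.12  0.57  1.77 -0.    0.79 -1.57]
[ 0.00206678  0.01468404 -0.00218889]
```

Emit:
move_arm:
  targets:
    - [[18,0,0],[0.002,0.015,-0.002],85]
    - [[20,0,0],[0,0,0],85]
    - [[13,0,0],[0,0,0],85]
    - [[0,0,0],[0,0,0],85]

```text
clock: 5.15
eef_pos: [621.8, 0.7, 24.2]
ee_rot: [0.706, -0.706, 0.047, -0.043]
wrist_force: [-0.5, -0.5, 1.3]
finger_gap: 0.997
```

```bash
python3 -c "
from h import *
rep();print(turn(np.radians(82.7)))
for c in('top','scene'):
  grab(c,c+'2')
s=cv2.imread('pics/scene2.png');t=cv2.imread('pics/top2.png')
cv2.imwrite('pics/c2.png',np.hstack([cv2.resize(s[200:320,240:360],None,fx=3.3,fy=3.3),cv2.resize(t[130:250,260:380],None,fx=3.3,fy=3.3)]))"
```

```text
t 5.15 p [621.8   0.7  24.2] y [-0.006  0.001 -1.   ] z [ 0.127  0.992 -0.   ] zang 1.4435 gap 85.2 F [-0.5 -0.5  1.3] q [-0.11  0.63  1.64 -0.    0.88 -1.55]
[-0.00062477 -0.00631352 -0.00013913]
```

View pics/c2.png

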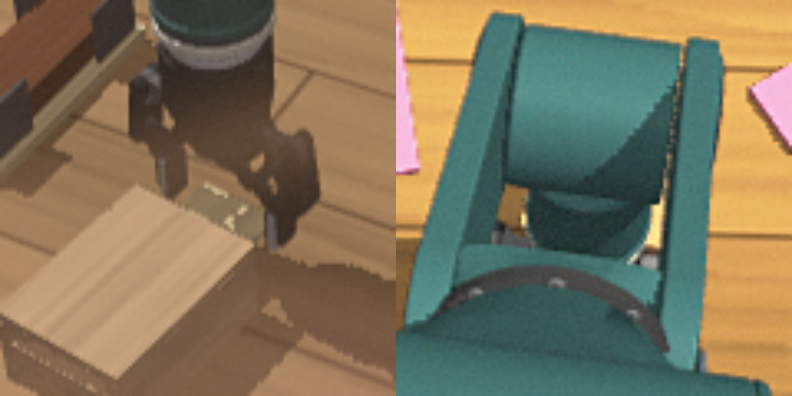

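The fingers straddle the sheet's free end, clear of the rack. Closing with a 1 mm rise and the tilt corrected.

Emit:
move_arm:
  targets:
    - [[0,0,1.5],[0,-0.006,0],75]
    - [[0,0,0],[0,0,0],65]
    - [[0,0,0],[0,0,0],50]
    - [[0,0,0],[0,0,0],50]
    - [[0,0,0],[0,0,0],50]
  grip_force: 60

```text
clock: 5.75
eef_pos: [615.8, 1.1, 25.2]
ee_rot: [0.706, -0.705, 0.047, -0.043]
wrist_force: [0.4, 0.7, -0.6]
finger_gap: 0.711
```

```bash
python3 -c "
from h import *
rep();print(turn(np.radians(82.7)))"
```

```text
t 5.75 p [615.8   1.1  25.2] y [-0.006  0.001 -1.   ] z [0.127 0.992 0.001] zang 1.4435 gap 60.7 F [ 0.4  0.7 -0.6] q [-0.11  0.62  1.65  0.    0.87 -1.55]
[-1.24675927e-03 -5.75146852e-03 -9.21428220e-05]
```

Emit:
move_arm:
  targets:
    - [[-10,1.3,1],[0,-0.006,0],50]
    - [[-20,2.5,0],[0,0,0],50]
    - [[-20,2.5,0],[0,0,0],50]
    - [[-20,2.5,0],[0,0,0],50]

```text
clock: 6.15
eef_pos: [543.3, 10.0, 25.9]
ee_rot: [0.706, -0.705, 0.045, -0.046]
wrist_force: [-0.8, -0.2, -1.4]
finger_gap: 0.706
```

```bash
python3 -c "
from h import *
rep();print(turn(np.radians(82.7)))
grab('scene','s3')
s=cv2.imread('pics/s3.png')
cv2.imwrite('pics/c3.png',cv2.resize(s[160:340,200:440],None,fx=3.3,fy=3.3))"
```

```text
t 6.15 p [543.3  10.   25.9] y [ 0.002  0.001 -1.   ] z [0.127 0.992 0.001] zang 1.4432 gap 60.3 F [-0.8 -0.2 -1.4] q [-0.11  0.55  1.83  0.    0.77 -1.55]
[-0.00114486  0.00153704  0.00022551]
```

View pics/c3.png

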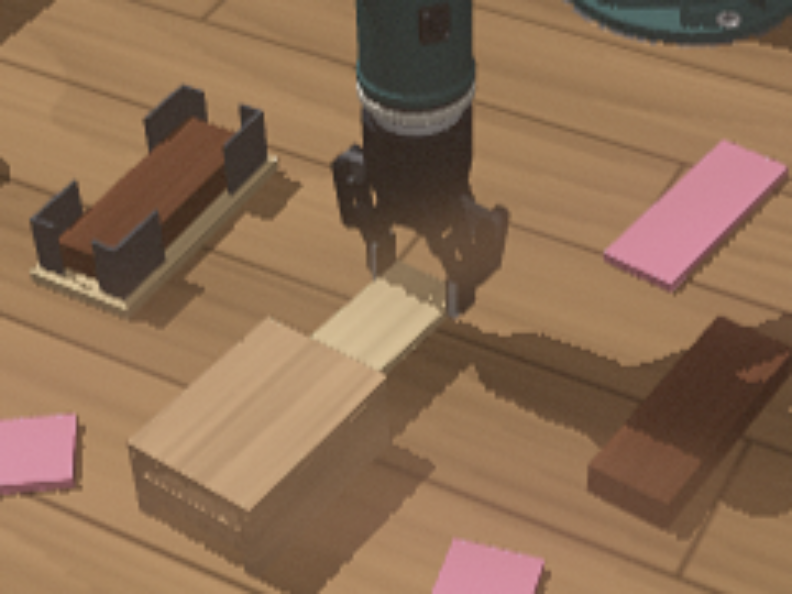

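The sheet follows straight out of the rack. Continuing the pull.

Emit:
move_arm:
  targets:
    - [[-20,2.5,0],[0,0,0],50]
    - [[-20,2.5,0],[0,0,0],50]
    - [[-20,2.5,0],[0,0,0],50]
    - [[-20,2.5,0],[0,0,0],50]
    - [[-5,0.5,0],[0,0,0],50]

```text
clock: 6.7
eef_pos: [444.4, 22.3, 25.1]
ee_rot: [0.706, -0.705, 0.048, -0.041]
wrist_force: [-0.1, -0.4, -0.8]
finger_gap: 0.705
```

```bash
python3 -c "
from h import *
rep();print(turn(np.radians(82.7)))
grab('scene','s4')
s=cv2.imread('pics/s4.png')
cv2.imwrite('pics/c4.png',cv2.resize(s[160:340,200:440],None,fx=3.3,fy=3.3))"
```

```text
t 6.7 p [444.4  22.3  25.1] y [-0.01   0.002 -1.   ] z [0.127 0.992 0.001] zang 1.4437 gap 60.2 F [-0.1 -0.4 -0.8] q [-0.11  0.47  2.04  0.    0.65 -1.55]
[-0.00240754 -0.00956227 -0.00033561]
```

View pics/c4.png

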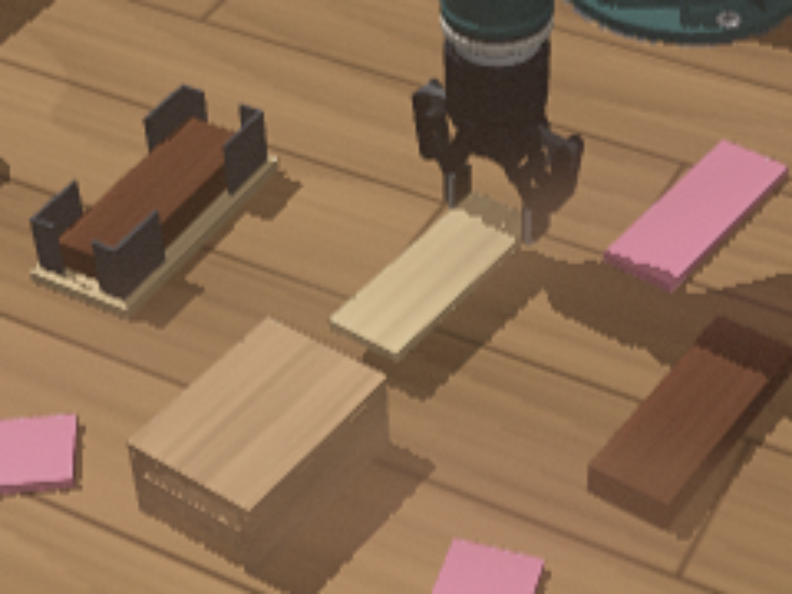

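The sheet is fully clear of the mouth (its near end is at crop (365,340), the rack edge at (330,345)) and level. Lowering.

Emit:
move_arm:
  targets:
    - [[0,0,-8],[-0.002,-0.01,0],50]
    - [[0,0,-8],[0,0,0],50]
    - [[0,0,-5],[0,0,0],50]
    - [[0,0,-3],[0,0,0],50]
    - [[0,0,0],[0,0,0],50]

```text
clock: 7.25
eef_pos: [450.1, 21.5, 0.4]
ee_rot: [0.706, -0.706, 0.042, -0.048]
wrist_force: [-0.1, -0.3, -0.9]
finger_gap: 0.703
```

```bash
python3 -c "
from h import *
rep();print(turn(np.radians(82.7)))"
```

```text
t 7.25 p [4.501e+02 2.150e+01 4.000e-01] y [ 0.007 -0.    -1.   ] z [0.127 0.992 0.001] zang 1.4435 gap 60.0 F [-0.1 -0.3 -0.9] q [-0.11  0.52  2.05  0.    0.57 -1.55]
[ 0.00032702  0.00719565 -0.00010054]
```

Emit:
move_arm:
  targets:
    - [[0,0,-2],[0,0,0],50]
    - [[0,0,-2],[0,0,0],50]
    - [[0,0,0],[0,0,0],50]

```text
clock: 7.55
eef_pos: [451.1, 21.4, -3.8]
ee_rot: [0.706, -0.706, 0.042, -0.048]
wrist_force: [-0.4, 1.4, -1.0]
finger_gap: 0.704
```

Emit:
move_arm:
  targets:
    - [[0,0,-1.5],[0,0,0],50]
    - [[0,0,0],[0,0,0],50]

```text
clock: 7.75
eef_pos: [451.4, 21.3, -4.6]
ee_rot: [0.706, -0.706, 0.042, -0.048]
wrist_force: [-0.2, -0.9, -1.6]
finger_gap: 0.706
```

Emit:
move_arm:
  targets:
    - [[0,0,-1],[0,0,0],50]
    - [[0,0,0],[0,0,0],64]
    - [[0,0,0],[0,0,0],75]
    - [[0,0,0],[0,0,0],85]
    - [[0,0,0],[0,0,0],85]

```text
clock: 8.25
eef_pos: [452.2, 21.3, -4.5]
ee_rot: [-0.706, 0.706, -0.041, 0.049]
wrist_force: [0.4, -0.1, -0.2]
finger_gap: 0.995
```

Emit:
move_arm:
  targets:
    - [[0,0,30],[0,0.007,0],85]
    - [[0,0,40],[0,0,0],85]
    - [[-45,0,20],[0,0,0],85]
    - [[0,0,0],[0,0,0],85]

```text
clock: 8.65
eef_pos: [405.1, 21.3, 86.5]
ee_rot: [-0.706, 0.706, -0.045, 0.045]
wrist_force: [0.2, 0.8, -0.9]
finger_gap: 0.995
```

```bash
python3 -c "
from h import *
rep()
for c in('top','scene'):
  grab(c,c+'5')
s=cv2.imread('pics/scene5.png');t=cv2.imread('pics/top5.png')
cv2.imwrite('pics/c5.png',cv2.resize(s[160:340,200:440],None,fx=3.3,fy=3.3))
cv2.imwrite('pics/t5.png',cv2.resize(t[180:320,260:380],None,fx=4,fy=4,interpolation=cv2.INTER_CUBIC))"
```

```text
t 8.65 p [405.1  21.3  86.5] y [-0.001 -0.    -1.   ] z [ 0.127  0.992 -0.   ] zang 1.4436 gap 85.0 F [ 0.2  0.8 -0.9] q [-0.12  0.3   2.08 -0.    0.76 -1.56]
```

View pics/c5.png

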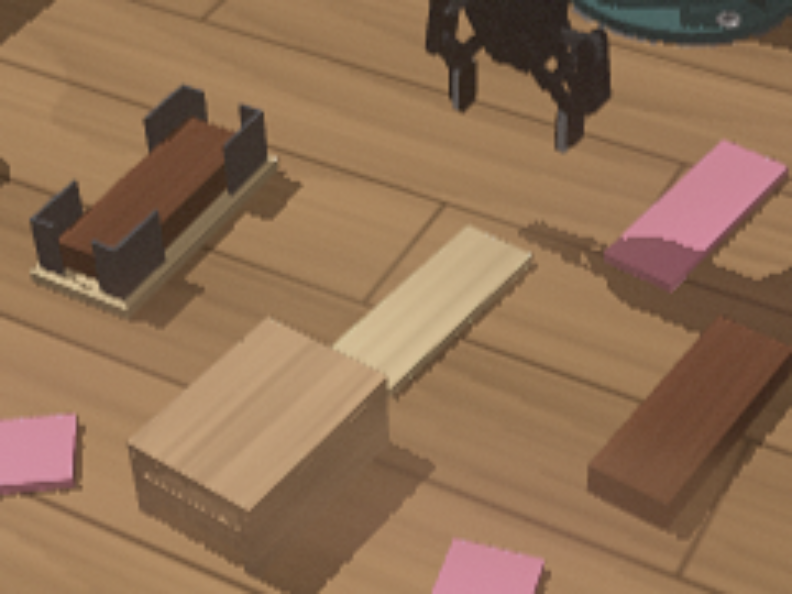

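View pics/t5.png

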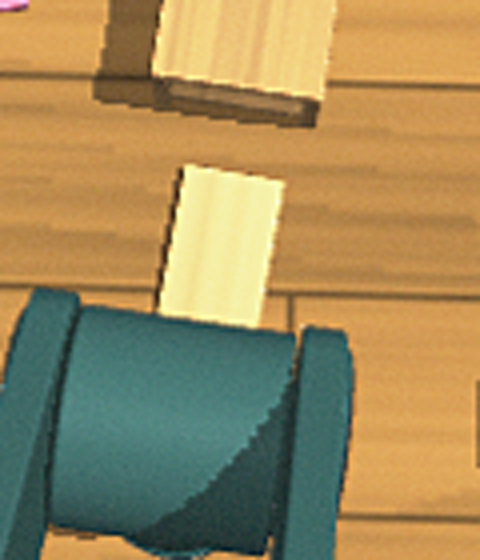

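The sheet lies flat on the bench, clear of the rack, with its near corners at crop (472,226) and (533,260). Measuring it.

Run:
```python
from h import *
T=np.array([ray('top',(np.array(p)-1.5)/4+[260,180],10)[:2] for p in [(182,164),(286,181),(264,327),(158,315)]])
S=np.array([ray('scene',(np.array(p)-1.15)/3.3+[200,160],10)[:2] for p in [(472,225),(534,259),(390,390)]])
print(T.round(1),S.round(1))
for a,b in((T[3],T[0]),(T[2],T[1]),(S[1],S[2])): d=b-a;print(np.degrees(np.arctan2(d[1],d[0])))
n=lambda a,b:np.hypot(*(a-b))
print(n(T[0],T[1]),n(S[0],S[1]))
u=np.array([np.cos(np.radians(-7.2)),np.sin(np.radians(-7.2))])
print('c from top',(T[0]+T[1])/2-90*u,'c from scene',(S[0]+S[1])/2+90*u)
```

```text
[[620.5  29.9]
 [611.4 -34.8]
 [519.5 -23.1]
 [525.1  41.8]] [[434.1  -2.2]
 [449.   58.7]
 [623.8  28.4]]
-7.07999294700464
-7.279794586647557
-9.85899150514994
65.37931647556648 62.73321174223758
c from top [526.62168403   8.83260984] c from scene [530.83089245  16.99070177]
```

Emit:
move_arm:
  targets:
    - [[45,-3,0],[0,0,0],85]
    - [[45,-4,0],[0,0,0],85]
    - [[32,-3,-20],[0,0,0],85]
    - [[0,0,-35],[0,0,0],85]
    - [[0,0,-15],[0,0,0],85]
    - [[0,0,0],[0,0,0],85]

```text
clock: 9.35
eef_pos: [542.1, 9.9, 10.3]
ee_rot: [-0.705, 0.706, -0.042, 0.049]
wrist_force: [-0.7, -0.2, 0.5]
finger_gap: 0.994
```

```bash
python3 -c "
from h import *
rep();print(turn(np.radians(82.8)))
grab('scene','s6')
s=cv2.imread('pics/s6.png')
cv2.imwrite('pics/c6.png',cv2.resize(s[180:300,260:420],None,fx=5,fy=5,interpolation=cv2.INTER_CUBIC))"
```

```text
t 9.35 p [542.1   9.9  10.3] y [ 0.009 -0.001 -1.   ] z [ 0.128  0.992 -0.   ] zang 1.4428 gap 84.9 F [-0.7 -0.2  0.5] q [-0.11  0.57  1.84 -0.    0.72 -1.55]
[0.00134646 0.00927964 0.00229889]
```

View pics/c6.png

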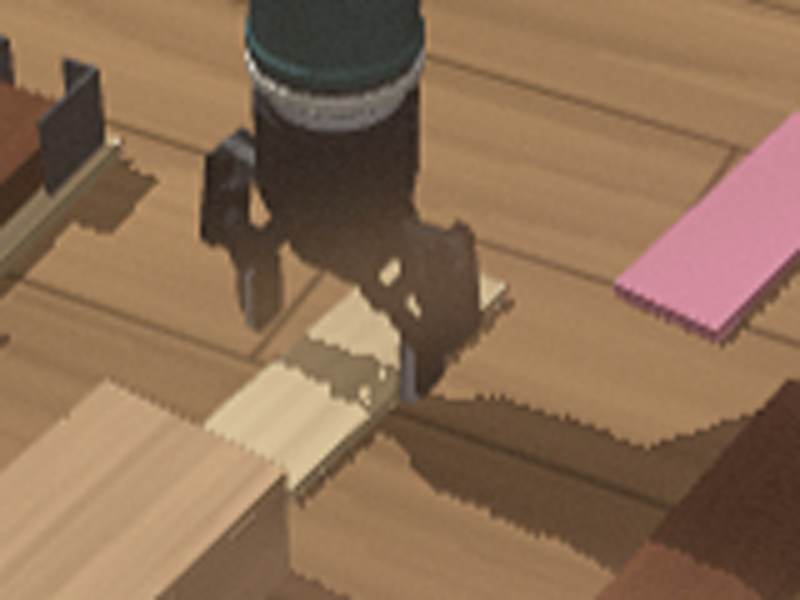

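The fingers straddle the sheet, but TCP x is 542, about 14 mm past the middle. Correcting and lowering.

Emit:
move_arm:
  targets:
    - [[-10,1,-4],[0.001,0.009,0.002],85]
    - [[-3,0,-4],[0,0,0],85]
    - [[0,0,-3],[0,0,0],85]
    - [[0,0,0],[0,0,0],85]

```text
clock: 9.8
eef_pos: [527.6, 11.2, 0.6]
ee_rot: [-0.706, 0.706, -0.044, 0.044]
wrist_force: [0.3, 0.6, -0.4]
finger_gap: 0.991
```

```bash
python3 -c "
from h import *
rep();print(turn(np.radians(82.8)))"
```

```text
t 9.8 p [527.6  11.2   0.6] y [ 0. -0. -1.] z [ 0.125  0.992 -0.   ] zang 1.4453 gap 84.6 F [ 0.3  0.6 -0.4] q [-0.11  0.58  1.87 -0.    0.69 -1.55]
[ 3.05981784e-04  8.35066644e-05 -1.46914404e-04]
```

Emit:
move_arm:
  targets:
    - [[0,0,-3.5],[0,0,0],80]
    - [[0,0,-1.5],[0,0,0],70]
    - [[0,0,0],[0,0,0],50]
    - [[0,0,0],[0,0,0],50]
    - [[0,0,0],[0,0,0],50]
  grip_force: 50

```text
clock: 10.3
eef_pos: [528.7, 11.1, -2.9]
ee_rot: [-0.706, 0.706, -0.043, 0.046]
wrist_force: [0.5, 0.7, -0.7]
finger_gap: 0.708
```

```bash
python3 -c "
from h import *
rep();print(turn(np.radians(82.8)))"
```

```text
t 10.3 p [528.7  11.1  -2.9] y [ 0.003 -0.001 -1.   ] z [ 0.126  0.992 -0.   ] zang 1.4449 gap 60.5 F [ 0.5  0.7 -0.7] q [-0.11  0.58  1.88 -0.    0.68 -1.55]
[0.00057084 0.00318248 0.00025436]
```

Gripped at 60.5 mm with the sheet's underside about 3 mm above TCP z (TCP z = −2.9 on the bench), so it should seat in the frame at TCP z ≈ 37. Lifting.

Emit:
move_arm:
  targets:
    - [[0,0,10],[0,0,0],50]
    - [[0,0,20],[0,0,0],50]
    - [[0,0,30],[0,0,0],50]
    - [[0,0,30],[0,0,0],50]
    - [[0,0,15],[0,0,0.03],50]
    - [[0,-20,0],[0,0,0.03],50]
    - [[0,-30,0],[0,0,0.03],50]
    - [[0,-30,0],[0,0,0.015],50]
    - [[0,-30,0],[0,0,0],50]
    - [[0,-30,0],[0,0,0],50]
    - [[0,-30,0],[0,0,0],50]
    - [[0,-30,0],[0,0,0],50]
    - [[0,-15,0],[0,0,0],50]
    - [[0,-5,0],[0,0,0],50]
    - [[0,0,0],[0,0,0],50]

```text
clock: 11.8
eef_pos: [527.6, -215.6, 115.2]
ee_rot: [-0.706, 0.708, -0.002, 0.008]
wrist_force: [-1.0, -0.4, -1.1]
finger_gap: 0.704
```

```bash
python3 -c "
from h import *
rep();print(turn(np.radians(88.8)))
for c in('top','scene'):
  grab(c,c+'7')
s=cv2.imread('pics/scene7.png');t=cv2.imread('pics/top7.png')
cv2.imwrite('pics/c7.png',cv2.resize(s[130:290,180:340],None,fx=3.7,fy=3.7,interpolation=cv2.INTER_CUBIC))
cv2.imwrite('pics/t7.png',cv2.resize(t[170:320,350:480],None,fx=4,fy=4,interpolation=cv2.INTER_CUBIC))"
```

```text
t 11.8 p [ 527.6 -215.6  115.2] y [ 0.008 -0.002 -1.   ] z [ 0.014  1.    -0.002] zang 1.5572 gap 60.1 F [-1.  -0.4 -1.1] q [-0.51  0.44  1.71  0.    0.98 -2.07]
[ 0.00213168  0.00839301 -0.00736778]
```

View pics/c7.png

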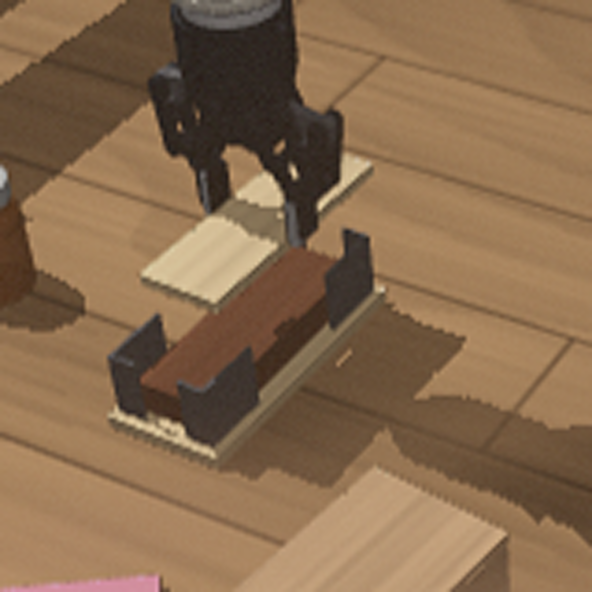

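View pics/t7.png

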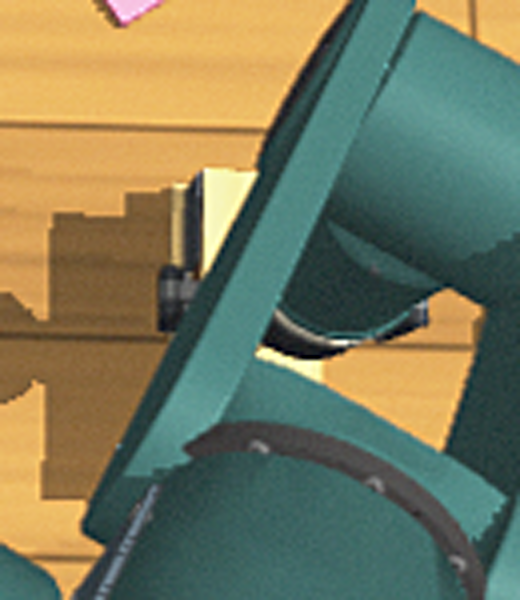

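The sheet hangs level over the frame. In scene crop c7 its visible top corners are at about (142,275), (218,297) and (374,167). I need finer crops to measure its offset in the grip.

```bash
python3 -c "
import cv2
s=cv2.imread('pics/scene7.png')
cv2.imwrite('pics/c7a.png',cv2.resize(s[165:220,212:287],None,fx=10,fy=10,interpolation=cv2.INTER_CUBIC))
s=cv2.imread('pics/scene0.png')
cv2.imwrite('pics/c0f.png',cv2.resize(s[183:258,205:290],None,fx=8,fy=8,interpolation=cv2.INTER_CUBIC))"
```

```text
(no output)
```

View pics/c7a.png

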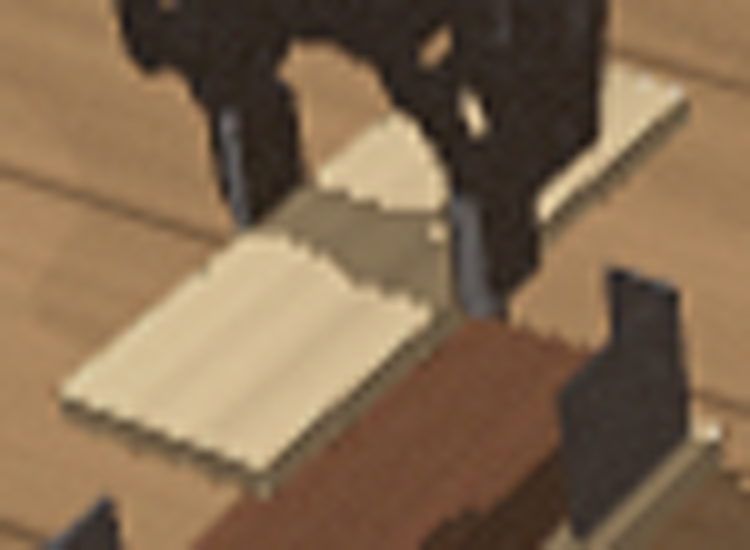

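View pics/c0f.png

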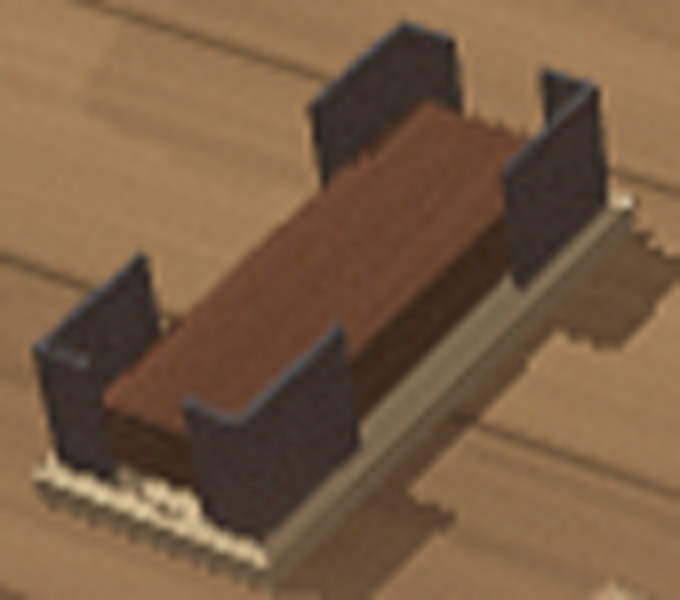

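Run:
```python
from h import *
F=np.array([ray('scene',(np.array(p)-3.5)/8+[205,183],62)[:2] for p in [(405,22),(598,88),(240,425),(37,348)]])
print('frame',F.round(1),F.mean(0).round(1))
for a,b in((F[0],F[3]),(F[1],F[2]),(F[0],F[1])): d=b-a;print(np.hypot(*d).round(1),np.degrees(np.arctan2(d[1],d[0])).round(2))
B=np.array([ray('scene',(np.array(p)-3.5)/8+[205,183],40)[:2] for p in [(428,100),(525,140),(105,398)]])
print('blank',B.round(1), (B[1]+B[2])/2)
S=np.array([ray('scene',(np.array(p)-4.5)/10+[212,165],128)[:2] for p in [(62,392),(262,470),(688,95)]])
print('sheet',S.round(1),'c',((S[0]+S[2])/2).round(1))
d=S[1]-S[2];print(np.hypot(*d),np.degrees(np.arctan2(d[1],d[0]))); print(np.hypot(*(S[0]-S[1])))
print(proj('scene',(527.6,-215.6,128)))
```

```text
frame [[ 436.5 -267. ]
 [ 439.2 -188.3]
 [ 634.5 -194.1]
 [ 633.1 -271.9]] [ 535.8 -230.3]
196.6 -1.41
195.5 -1.7
78.8 88.06
blank [[ 446.2 -253.9]
 [ 450.4 -212.1]
 [ 623.4 -257.2]] [ 536.90078317 -234.68050389]
sheet [[ 615.4 -246.2]
 [ 618.7 -185.6]
 [ 440.7 -178.2]] c [ 528.1 -212.2]
178.14698795529065 -2.3524404041780893
60.745896117489416
[249.09060969 187.94306304]
```

The frame centre averages (534.3, −232) and its yaw is −1.4°. The sheet is centred on the TCP within about 1 mm. Aligning above the frame.

Emit:
move_arm:
  targets:
    - [[4,-10,-15],[0.002,0.008,-0.01],50]
    - [[2,-6,-10],[0,0,0],50]
    - [[0,0,0],[0,0,0],50]
    - [[0,0,0],[0,0,0],50]

```text
clock: 12.3
eef_pos: [533.1, -225.7, 89.3]
ee_rot: [0.708, -0.706, 0.007, -0.006]
wrist_force: [0.3, 0.1, -1.1]
finger_gap: 0.709
```

```bash
python3 -c "
from h import *
rep();print(turn(np.radians(88.6)))"
```

```text
t 12.3 p [ 533.1 -225.7   89.3] y [-0.002  0.003 -1.   ] z [0.018 1.    0.003] zang 1.5529 gap 60.5 F [ 0.3  0.1 -1.1] q [-0.52  0.49  1.7   0.    0.95 -2.07]
[-0.00279549 -0.00179438 -0.00654897]
```

Emit:
move_arm:
  targets:
    - [[1,-7,-5],[0,-0.001,-0.007],50]
    - [[0,0,-5],[0,0,0],50]
    - [[0,0,0],[0,0,0],50]

```text
clock: 12.6
eef_pos: [534.2, -232.1, 79.3]
ee_rot: [0.708, -0.706, 0.009, -0.008]
wrist_force: [-1.0, -0.7, -1.1]
finger_gap: 0.707
```

```bash
python3 -c "
from h import *
rep();print(turn(np.radians(88.6)))
grab('scene','s8')
s=cv2.imread('pics/s8.png')
cv2.imwrite('pics/c8.png',cv2.resize(s[170:260,200:295],None,fx=8,fy=6.6,interpolation=cv2.INTER_CUBIC))
"
```

```text
t 12.6 p [ 534.2 -232.1   79.3] y [-0.     0.003 -1.   ] z [0.024 1.    0.003] zang 1.5466 gap 60.4 F [-1.  -0.7 -1.1] q [-0.53  0.51  1.7   0.    0.93 -2.08]
[-0.00287728 -0.00034695 -0.00026229]
```

View pics/c8.png

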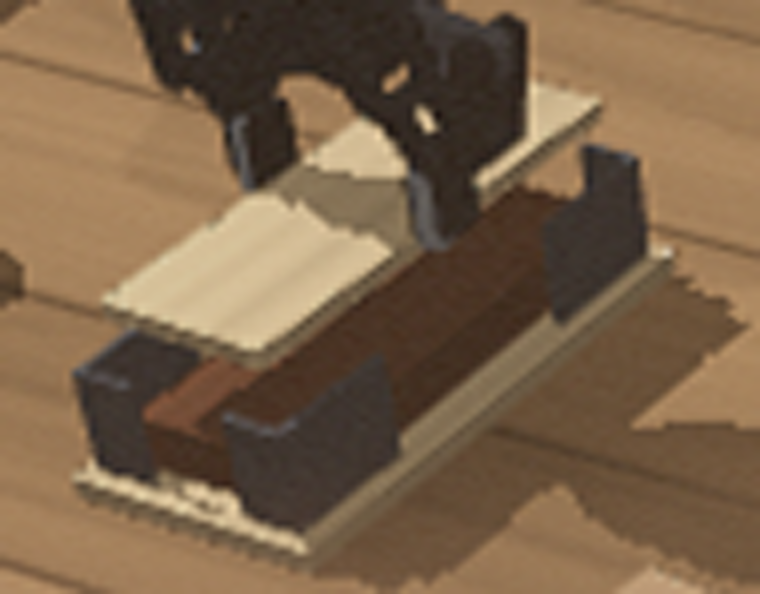

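The sheet hangs about 20 mm above the corner tops and looks centred. Checking it with numbers in the same picture.

Run:
```python
from h import *
def w(p,z): return ray('scene',((p[0]-3.5)/8+200,(p[1]-2.8)/6.6+170),z)[:2]
S=np.array([w(p,92.2) for p in [(104,298),(260,355),(602,98)]])
print(S.round(1),((S[0]+S[2])/2).round(1),np.hypot(*(S[1]-S[2])))
d=S[1]-S[2];print(np.degrees(np.arctan2(d[1],d[0])))
# predict final pixel of corners
print(w((640,152),62),w((268,425),62),w((75,370),62))
```

```text
[[ 621.4 -264.3]
 [ 627.1 -201.9]
 [ 444.2 -196.3]] [ 532.8 -230.3] 182.90735106211966
-1.7522580341994072
[ 435.19165073 -189.97844532] [ 630.93516622 -201.12378574] [ 632.01519118 -273.43545396]
```

Emit:
move_arm:
  targets:
    - [[1,0,-8],[-0.003,0,0],50]
    - [[0,0,-8],[0,0,0],50]
    - [[0,0,-5],[0,0,0],50]
    - [[0,0,0],[0,0,0],50]

```text
clock: 13.05
eef_pos: [535.5, -232.2, 56.9]
ee_rot: [-0.707, 0.707, -0.008, 0.009]
wrist_force: [-0.0, -0.4, -0.8]
finger_gap: 0.706
```

```bash
python3 -c "
from h import *
rep();print(turn(np.radians(88.6)))
grab('scene','s9')
s=cv2.imread('pics/s9.png')
cv2.imwrite('pics/c9.png',cv2.resize(s[170:260,200:295],None,fx=8,fy=6.6,interpolation=cv2.INTER_CUBIC))
"
```

```text
t 13.05 p [ 535.5 -232.2   56.9] y [ 0.    -0.001 -1.   ] z [ 0.024  1.    -0.001] zang 1.5465 gap 60.3 F [-0.  -0.4 -0.8] q [-0.53  0.54  1.71 -0.    0.89 -2.07]
[ 0.00085955  0.00047496 -0.00013266]
```

View pics/c9.png

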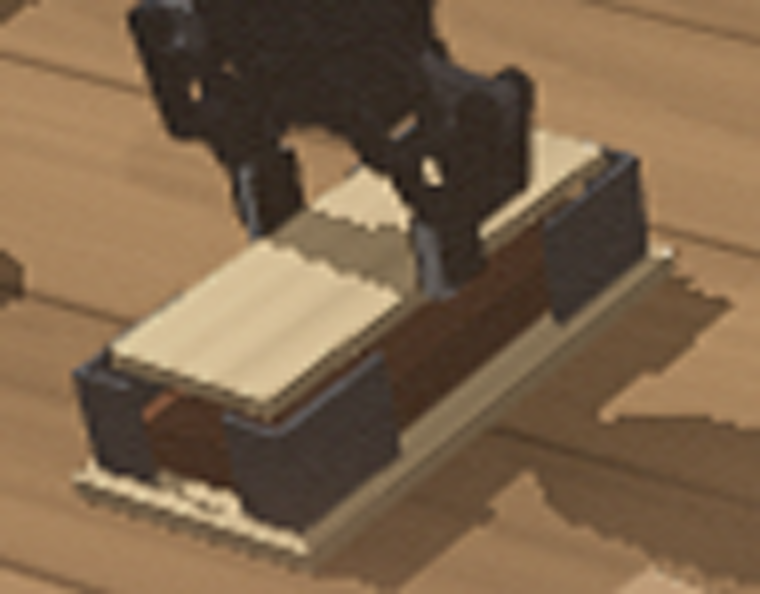

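The sheet is just entering between the four corners, with visible gaps on both sides. Continuing slowly.

Emit:
move_arm:
  targets:
    - [[0,0,-4],[0,0,0],50]
    - [[0,0,-4],[0,0,0],50]
    - [[0,0,0],[0,0,0],50]

```text
clock: 13.4
eef_pos: [535.9, -232.4, 48.7]
ee_rot: [-0.707, 0.707, -0.008, 0.009]
wrist_force: [-0.6, -0.5, -1.1]
finger_gap: 0.706
```

Emit:
move_arm:
  targets:
    - [[0,0,-4],[0,0,0],50]
    - [[0,0,-3],[0,0,0],50]
    - [[0,0,0],[0,0,0],50]

```text
clock: 13.7
eef_pos: [536.0, -232.5, 41.3]
ee_rot: [-0.707, 0.708, -0.008, 0.009]
wrist_force: [-0.7, 0.5, -0.5]
finger_gap: 0.706
```

Emit:
move_arm:
  targets:
    - [[0,0,-2],[0,0,0],50]
    - [[0,0,-1.5],[0,0,0],50]

```text
clock: 13.9
eef_pos: [536.2, -232.6, 37.7]
ee_rot: [-0.706, 0.708, -0.008, 0.009]
wrist_force: [0.6, 0.3, -1.2]
finger_gap: 0.707
```

Emit:
move_arm:
  targets:
    - [[-0.5,0,-1],[0,0,0],50]
    - [[0,0,-0.5],[0,0,0],50]

```text
clock: 14.1
eef_pos: [535.9, -232.7, 36.8]
ee_rot: [-0.706, 0.708, -0.008, 0.009]
wrist_force: [-3.2, 0.5, 8.1]
finger_gap: 0.711
```

```bash
python3 -c "
from h import *
rep()
grab('scene','s10')
s=cv2.imread('pics/s10.png')
cv2.imwrite('pics/c10.png',cv2.resize(s[170:260,200:295],None,fx=8,fy=6.6,interpolation=cv2.INTER_CUBIC))
"
```

```text
t 14.1 p [ 535.9 -232.7   36.8] y [ 0.002 -0.002 -1.   ] z [ 0.024  1.    -0.002] zang 1.5463 gap 60.8 F [-3.2  0.5  8.1] q [-0.53  0.57  1.73 -0.    0.84 -2.07]
```

View pics/c10.png

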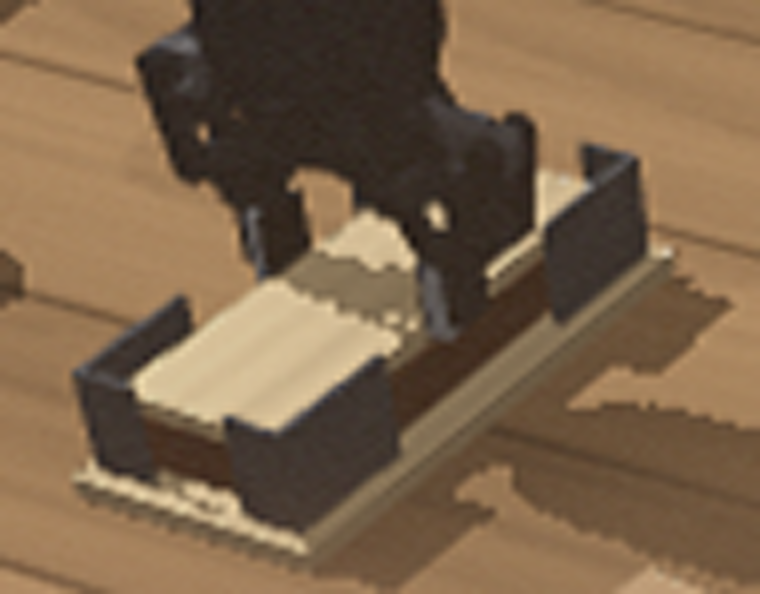

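Contact came at TCP z 36.8, against a predicted 37.1, so the sheet is seated on the blank. Releasing and rising.

Emit:
move_arm:
  targets:
    - [[0,0,0],[0,0,0],66]
    - [[0,0,0],[0,0,0],75]
    - [[0,0,0],[0,0,0],80]
    - [[0,0,0],[0,0,0],80]
    - [[0,0,8],[0,0,0],80]
    - [[0,0,15],[0,0,0],85]
    - [[0,0,30],[0,0,0],85]
    - [[0,0,40],[0,0,0],85]
    - [[0,0,20],[0,0,0],85]

```text
clock: 15.05
eef_pos: [533.2, -231.2, 151.8]
ee_rot: [0.708, -0.706, 0.01, -0.007]
wrist_force: [0.4, -0.5, 0.5]
finger_gap: 0.99
```

Emit:
move_arm:
  targets:
    - [[0,45,0],[0,0,-0.05],85]
    - [[0,45,0],[0,0,-0.05],85]
    - [[0,45,0],[0,0,0],85]
    - [[0,45,0],[0,0,0],85]
    - [[0,45,0],[0,0,0],85]
    - [[4,45,0],[0,0,0],85]
    - [[4,45,0],[0,0,0],85]
    - [[4,45,0],[0,0,0],85]
    - [[4,45,0],[0,0,0],85]
    - [[4,35,0],[0,0,0],85]
    - [[0,10,0],[0,0,0],85]
    - [[0,0,0],[0,0,0],85]

```text
clock: 16.25
eef_pos: [557.1, 232.4, 165.7]
ee_rot: [-0.704, 0.707, -0.041, 0.053]
wrist_force: [0.8, -0.4, 0.6]
finger_gap: 0.997
```

```bash
python3 -c "
from h import *
rep();print(turn(np.radians(82.7)))
for c in('top','scene'):
  grab(c,c+'11')
s=cv2.imread('pics/scene11.png');t=cv2.imread('pics/top11.png')
a=cv2.resize(s[170:260,200:295],None,fx=4,fy=4,interpolation=cv2.INTER_CUBIC)
b=cv2.resize(t[205:310,385:440],None,fx=6,fy=5,interpolation=cv2.INTER_CUBIC)
cv2.imwrite('pics/c11a.png',a);cv2.imwrite('pics/c11b.png',b)
"
```

```text
t 16.25 p [557.1 232.4 165.7] y [ 0.018 -0.004 -1.   ] z [ 0.132  0.991 -0.002] zang 1.438 gap 85.1 F [ 0.8 -0.4  0.6] q [ 0.29  0.42  1.59 -0.01  1.12 -1.15]
[0.00417243 0.01765982 0.00532499]
```

View pics/c11b.png

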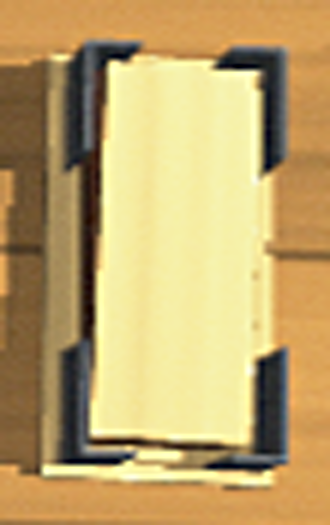

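View pics/scene11.png

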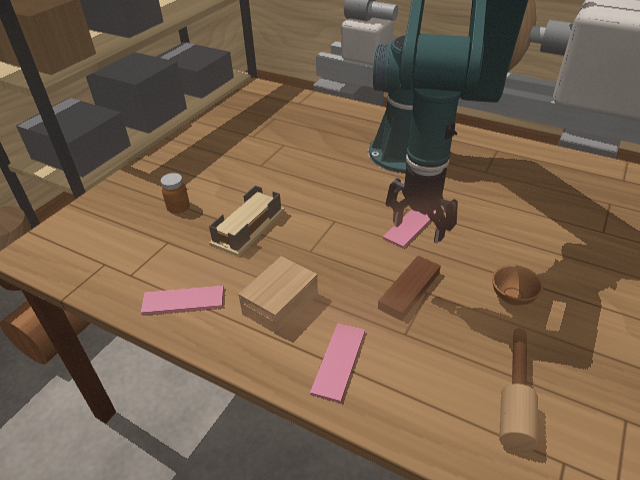

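Run:
```python
from h import *
w=lambda p,z: ray('top',((p[0]-2.5)/6+385,(p[1]-2)/5+205),z)[:2]
S=np.array([w(p,50) for p in [(107,60),(262,70),(252,447),(90,438)]])
F=np.array([w(p,62) for p in [(83,43),(287,47),(288,465),(78,460)]])
for n,P in(('S',S),('F',F)):
    print(n,P.round(1).tolist(),P.mean(0).round(1))
    for a,b in((P[3],P[0]),(P[2],P[1])): d=b-a;print(np.hypot(*d).round(1),np.degrees(np.arctan2(d[1],d[0])).round(2))
```

```text
S [[626.9, -204.3], [623.6, -266.3], [442.6, -258.1], [445.1, -195.4]] [ 534.5 -231. ]
182.0 -2.8
181.2 -2.6
F [[631.8, -192.6], [632.1, -273.6], [433.5, -268.9], [433.6, -188.5]] [ 532.7 -230.9]
198.3 -1.18
198.6 -1.37
```

```bash
python3 -c "
import cv2
s=cv2.imread('pics/scene11.png')
cv2.imwrite('pics/c11s.png',cv2.resize(s[183:258,205:290],None,fx=8,fy=8,interpolation=cv2.INTER_CUBIC))"
```

```text
(no output)
```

View pics/c11s.png

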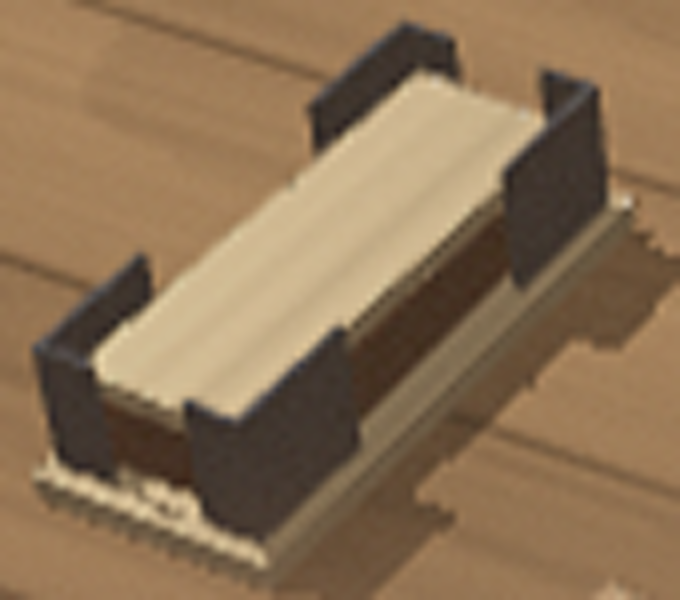

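The sheet lies flat in the frame, centre within 2 mm and yaw about 1.4° off. The upper blank is still on the bench and the bystanders are unmoved. Next is the blank.

Emit:
move_arm:
  targets:
    - [[-2,-2,-30],[0.004,0.017,0.005],85]
    - [[0,0,-45],[0,0,0],85]
    - [[0,0,-35],[0,0,0],85]
    - [[0,0,0],[0,0,0],85]
    - [[0,0,0],[0,0,0],85]

```text
clock: 16.85
eef_pos: [557.1, 219.8, 56.2]
ee_rot: [-0.705, 0.706, -0.047, 0.05]
wrist_force: [0.2, -0.6, 0.5]
finger_gap: 0.992
```

```bash
python3 -c "
from h import *
rep();print(turn(np.radians(82.7)))
grab('scene','s12')
s=cv2.imread('pics/s12.png')
cv2.imwrite('pics/c12.png',cv2.resize(s[210:330,350:470],None,fx=5,fy=5,interpolation=cv2.INTER_CUBIC))"
```

```text
t 16.85 p [557.1 219.8  56.2] y [ 0.004 -0.002 -1.   ] z [ 0.137  0.991 -0.001] zang 1.4332 gap 84.7 F [ 0.2 -0.6  0.5] q [ 0.26  0.56  1.68 -0.    0.9  -1.17]
[0.00192286 0.00417104 0.01014291]
```

View pics/c12.png

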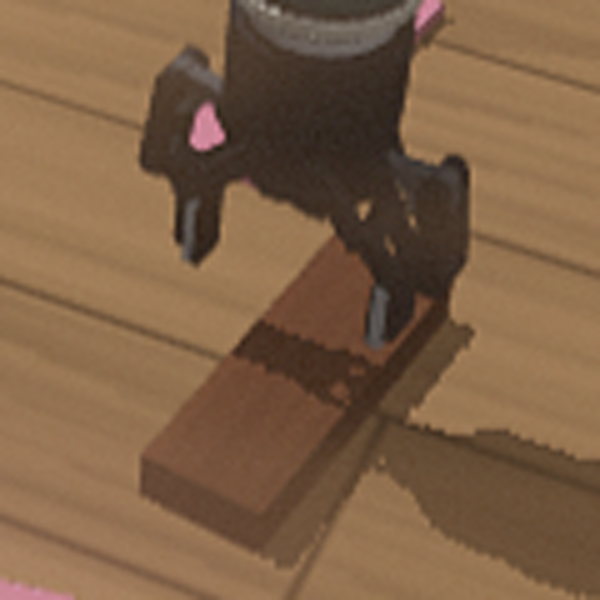

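The fingers stand above the blank, but y is 9 mm short. Checking the blank's pose in this picture too.

Run:
```python
from h import *
w=lambda p,z: ray('scene',((p[0]-2)/5+350,(p[1]-2)/5+210),z)[:2]
P=np.array([w((142,457),28),w((260,514),28),w((447,292),28)])
print(P.round(1),((P[0]+P[2])/2).round(1));d=P[1]-P[2];print(np.hypot(*d),np.degrees(np.arctan2(d[1],d[0])),np.hypot(*(P[0]-P[1])))
```

```text
[[641.6 189.3]
 [648.6 247.5]
 [482.2 273.3]] [561.9 231.3]
168.37783209867845 -8.809806908278649 58.667282100053185
```

Emit:
move_arm:
  targets:
    - [[-1,9,0],[0.002,0.004,0.01],85]
    - [[0,2,0],[0,0,0],85]
    - [[0,0,0],[0,0,0],85]

```text
clock: 17.2
eef_pos: [559.1, 231.7, 61.2]
ee_rot: [0.707, -0.705, 0.043, -0.047]
wrist_force: [0.5, -0.5, -0.1]
finger_gap: 0.99
```

```bash
python3 -c "
from h import *
rep();print(turn(np.radians(82.7)))"
```

```text
t 17.2 p [559.1 231.7  61.2] y [ 0.007  0.002 -1.   ] z [0.128 0.992 0.003] zang 1.4429 gap 84.6 F [ 0.5 -0.5 -0.1] q [ 0.28  0.55  1.67  0.    0.91 -1.16]
[-0.00212125  0.00663538  0.00053288]
```

Emit:
move_arm:
  targets:
    - [[-4,-2,-15],[-0.002,0.006,0],85]
    - [[0,0,-15],[0,0,0],85]
    - [[0,0,0],[0,0,0],85]

```text
clock: 17.5
eef_pos: [556.0, 230.6, 31.5]
ee_rot: [0.706, -0.705, 0.043, -0.046]
wrist_force: [-0.7, -0.8, -0.5]
finger_gap: 0.998
```

```bash
python3 -c "
from h import *
rep();print(turn(np.radians(82.7)))"
```

```text
t 17.5 p [556.  230.6  31.5] y [ 0.005  0.001 -1.   ] z [0.126 0.992 0.002] zang 1.4445 gap 85.2 F [-0.7 -0.8 -0.5] q [ 0.28  0.59  1.69 -0.    0.85 -1.17]
[-0.00105492  0.00461174 -0.00110964]
```

Emit:
move_arm:
  targets:
    - [[-1,-1,-10],[-0.001,0.004,-0.001],85]
    - [[0,0,-10],[0,0,0],85]
    - [[0,0,-8],[0,0,0],85]
    - [[0,0,0],[0,0,0],85]

```text
clock: 17.9
eef_pos: [554.2, 229.3, 0.8]
ee_rot: [-0.705, 0.706, -0.045, 0.045]
wrist_force: [0.5, 0.3, 0.1]
finger_gap: 0.996
```

```bash
python3 -c "
from h import *
rep();print(turn(np.radians(82.7)))
grab('scene','s13')
s=cv2.imread('pics/s13.png')
cv2.imwrite('pics/c13.png',cv2.resize(s[210:330,350:470],None,fx=5,fy=5,interpolation=cv2.INTER_CUBIC))"
```

```text
t 17.9 p [554.2 229.3   0.8] y [-0.001 -0.001 -1.   ] z [ 0.127  0.992 -0.001] zang 1.4438 gap 85.1 F [0.5 0.3 0.1] q [ 0.28  0.64  1.71 -0.    0.8  -1.17]
[ 0.0005099  -0.001041   -0.00036694]
```

View pics/c13.png

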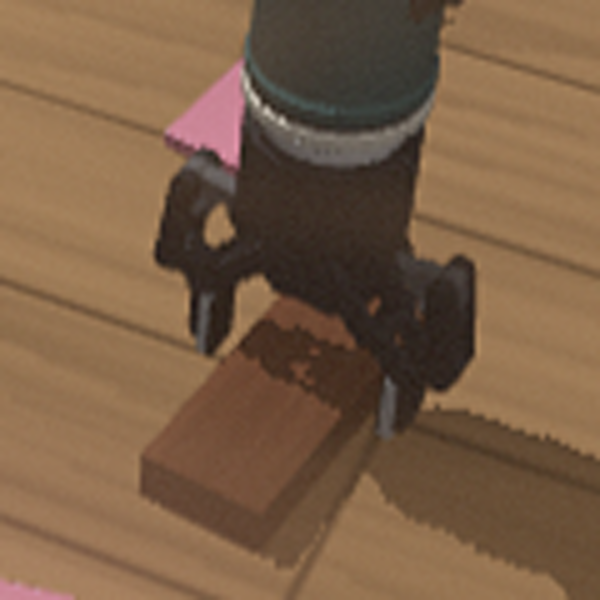

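The fingers straddle the blank at its middle. Closing.

Emit:
move_arm:
  targets:
    - [[0,0,3],[0,0,0],75]
    - [[0,0,0],[0,0,0],65]
    - [[0,0,0],[0,0,0],50]
    - [[0,0,0],[0,0,0],50]
    - [[0,0,0],[0,0,0],50]
  grip_force: 60

```text
clock: 18.45
eef_pos: [555.5, 229.7, 5.9]
ee_rot: [0.706, -0.706, 0.044, -0.046]
wrist_force: [0.1, -0.4, -1.8]
finger_gap: 0.712
```

```bash
python3 -c "
from h import *
rep()"
```

```text
t 18.45 p [555.5 229.7   5.9] y [ 0.002  0.    -1.   ] z [0.127 0.992 0.   ] zang 1.4437 gap 60.8 F [ 0.1 -0.4 -1.8] q [ 0.28  0.63  1.7  -0.    0.81 -1.17]
```

Emit:
move_arm:
  targets:
    - [[0,0,10],[0,0,0],50]
    - [[0,0,25],[0,0,0],50]
    - [[0,0,35],[0,0,0],50]
    - [[0,0,35],[0,0,0],50]
    - [[0,-15,15],[0,0,0.03],50]
    - [[0,-30,0],[0,0,0.03],50]
    - [[-2,-35,0],[0,0,0.03],50]
    - [[-2,-35,0],[0,0,0.01],50]
    - [[-2,-35,0],[0,0,0],50]
    - [[-2,-35,0],[0,0,0],50]
    - [[-2,-35,0],[0,0,0],50]
    - [[-2,-35,0],[0,0,0],50]
    - [[-2,-35,0],[0,0,0],50]
    - [[-2,-35,0],[0,0,0],50]
    - [[-2,-35,0],[0,0,0],50]
    - [[-2,-35,0],[0,0,0],50]
    - [[-1,-25,0],[0,0,0],50]
    - [[0,-12,0],[0,0,0],50]
    - [[0,0,0],[0,0,0],50]
    - [[0,0,0],[0,0,0],50]

```text
clock: 20.45
eef_pos: [530.7, -217.3, 143.3]
ee_rot: [-0.707, 0.707, -0.003, 0.011]
wrist_force: [-0.1, 0.8, -1.7]
finger_gap: 0.71
```

```bash
python3 -c "
from h import *
rep();print(turn(np.radians(88.4)))"
```

```text
t 20.45 p [ 530.7 -217.3  143.3] y [ 0.012 -0.001 -1.   ] z [ 0.02   1.    -0.001] zang 1.5508 gap 60.6 F [-0.1  0.8 -1.7] q [-0.51  0.41  1.68  0.01  1.04 -2.07]
[ 0.0011217   0.01219806 -0.00789878]
```

Emit:
move_arm:
  targets:
    - [[2,-11,-15],[0.001,0.012,-0.008],50]
    - [[1,-6,-15],[0,0,0],50]
    - [[0,0,-10],[0,0,0],50]
    - [[0,0,0],[0,0,0],50]

```text
clock: 20.85
eef_pos: [533.8, -229.1, 101.8]
ee_rot: [0.708, -0.706, 0.009, -0.008]
wrist_force: [-0.2, 0.4, -1.2]
finger_gap: 0.712
```

```bash
python3 -c "
from h import *
rep();print(turn(np.radians(88.4)))
grab('scene','s14')
s=cv2.imread('pics/s14.png')
cv2.imwrite('pics/c14.png',cv2.resize(s[165:255,200:295],None,fx=8,fy=6.6,interpolation=cv2.INTER_CUBIC))"
```

```text
t 20.85 p [ 533.8 -229.1  101.8] y [-0.     0.002 -1.   ] z [0.024 1.    0.002] zang 1.5471 gap 60.8 F [-0.2  0.4 -1.2] q [-0.53  0.48  1.69  0.    0.98 -2.07]
[-0.00228103 -0.00040747 -0.0042066 ]
```

View pics/c14.png

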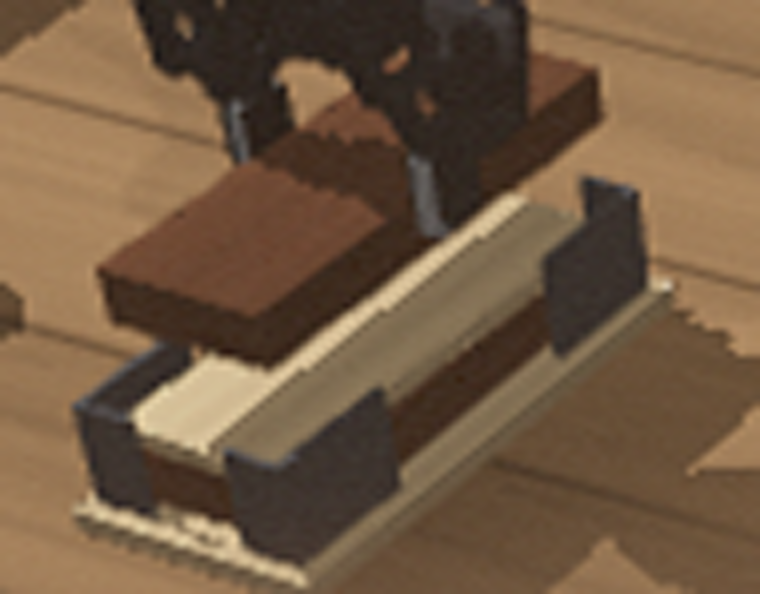

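The blank is level above the frame. Measuring its offset against the TCP.

Run:
```python
from h import *
w=lambda p,z: ray('scene',((p[0]-3.5)/8+200,(p[1]-2.8)/6.6+165),z)[:2]
for zt in (124,126):
    P=np.array([w((98,268),zt),w((262,318),zt),w((600,68),zt)])
    print(zt,P.round(1).tolist(),((P[0]+P[2])/2).round(1));d=P[1]-P[2];print(np.hypot(*d),np.degrees(np.arctan2(d[1],d[0])),np.hypot(*(P[0]-P[1])))
c=np.array([533.8,-229.1]);u=np.array([np.cos(-.0237),np.sin(-.0237)]);v=np.array([-u[1],u[0]])
for a,b in((90,-31),(90,31),(-90,31)):
    X=c+a*u+b*v;q=proj('scene',[*X,124.5]);print(((q[0]-200)*8+3.5).round(),((q[1]-165)*6.6+2.8).round())
```

```text
124 [[622.5, -259.3], [624.3, -197.8], [445.7, -193.0]] [ 534.1 -226.2]
178.69769573827693 -1.5397873097603356 61.55627873239462
126 [[624.5, -257.4], [626.3, -196.1], [448.1, -191.3]] [ 536.3 -224.4]
178.23469667403833 -1.5397873097603931 61.39678871024648
89.0 266.0
255.0 315.0
594.0 64.0
```

Emit:
move_arm:
  targets:
    - [[0,-3,-8],[-0.002,0,0],50]
    - [[0,0,-10],[0,0,0],50]
    - [[0,0,-8],[0,0,0],50]
    - [[0,0,0],[0,0,0],50]

```text
clock: 21.3
eef_pos: [534.3, -231.3, 75.0]
ee_rot: [-0.707, 0.707, -0.008, 0.008]
wrist_force: [0.3, -0.3, -1.8]
finger_gap: 0.709
```

```bash
python3 -c "
from h import *
rep();print(turn(np.radians(88.6)))
grab('scene','s15')
s=cv2.imread('pics/s15.png')
cv2.imwrite('pics/c15.png',cv2.resize(s[165:255,200:295],None,fx=8,fy=6.6,interpolation=cv2.INTER_CUBIC))"
```

```text
t 21.3 p [ 534.3 -231.3   75. ] y [ 0.001 -0.    -1.   ] z [ 0.022  1.    -0.   ] zang 1.5485 gap 60.6 F [ 0.3 -0.3 -1.8] q [-0.53  0.51  1.71  0.    0.92 -2.08]
[ 0.00035076  0.00101843 -0.00213736]
```

View pics/c15.png

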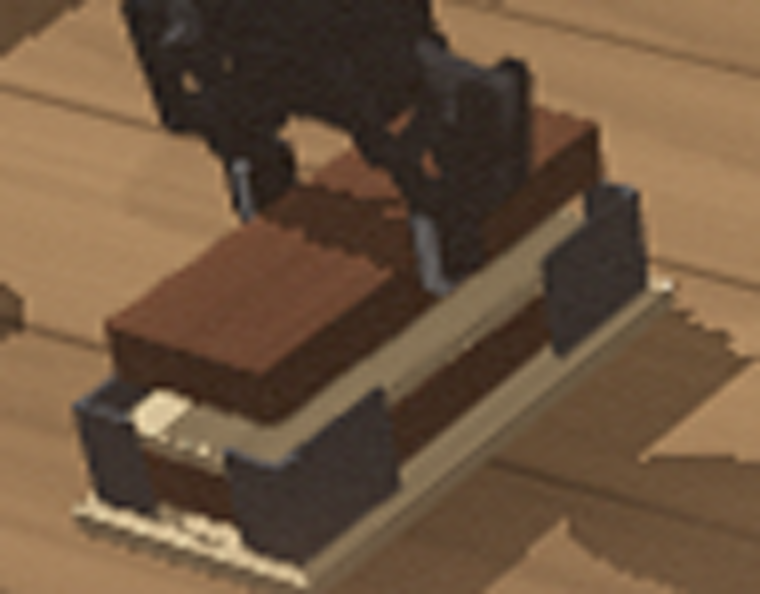

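It's centred above the corners. Lowering in.

Emit:
move_arm:
  targets:
    - [[-0.5,-0.8,-5],[0,0,0],50]
    - [[0,0,-5],[0,0,0],50]
    - [[0,0,0],[0,0,0],50]

```text
clock: 21.65
eef_pos: [534.5, -232.7, 65.2]
ee_rot: [-0.707, 0.707, -0.007, 0.009]
wrist_force: [0.5, 0.8, -1.8]
finger_gap: 0.704
```

Emit:
move_arm:
  targets:
    - [[0,0,-3],[0,0,0],50]
    - [[0,0,-2],[0,0,0],50]
    - [[0,0,0],[0,0,0],50]

```text
clock: 21.95
eef_pos: [534.7, -232.9, 59.9]
ee_rot: [-0.707, 0.708, -0.007, 0.009]
wrist_force: [-0.7, 0.5, -1.2]
finger_gap: 0.709
```

Emit:
move_arm:
  targets:
    - [[0,0,-2],[0,0,0],50]
    - [[0,0,0],[0,0,0],50]

```text
clock: 22.15
eef_pos: [534.8, -232.9, 57.9]
ee_rot: [-0.707, 0.708, -0.007, 0.009]
wrist_force: [0.2, 0.1, -2.5]
finger_gap: 0.709
```

Emit:
move_arm:
  targets:
    - [[0,0,-1.5],[0,0,0],50]
    - [[0,0,-0.5],[0,0,0],50]

```text
clock: 22.35
eef_pos: [534.9, -233.0, 55.9]
ee_rot: [-0.706, 0.708, -0.007, 0.009]
wrist_force: [-0.1, -1.0, -1.6]
finger_gap: 0.711
```

Emit:
move_arm:
  targets:
    - [[0,0,-1.2],[0,0,0],50]
    - [[0,0,-0.5],[0,0,0],50]

```text
clock: 22.55
eef_pos: [535.1, -233.1, 55.1]
ee_rot: [-0.706, 0.708, -0.007, 0.009]
wrist_force: [-1.9, 1.2, 7.1]
finger_gap: 0.714
```

```bash
python3 -c "
from h import *
rep()
grab('scene','s16')
s=cv2.imread('pics/s16.png')
cv2.imwrite('pics/c16.png',cv2.resize(s[165:255,200:295],None,fx=8,fy=6.6,interpolation=cv2.INTER_CUBIC))"
```

```text
t 22.55 p [ 535.1 -233.1   55.1] y [ 0.004 -0.002 -1.   ] z [ 0.023  1.    -0.002] zang 1.548 gap 60.9 F [-1.9  1.2  7.1] q [-0.53  0.54  1.72  0.    0.88 -2.08]
```

View pics/c16.png

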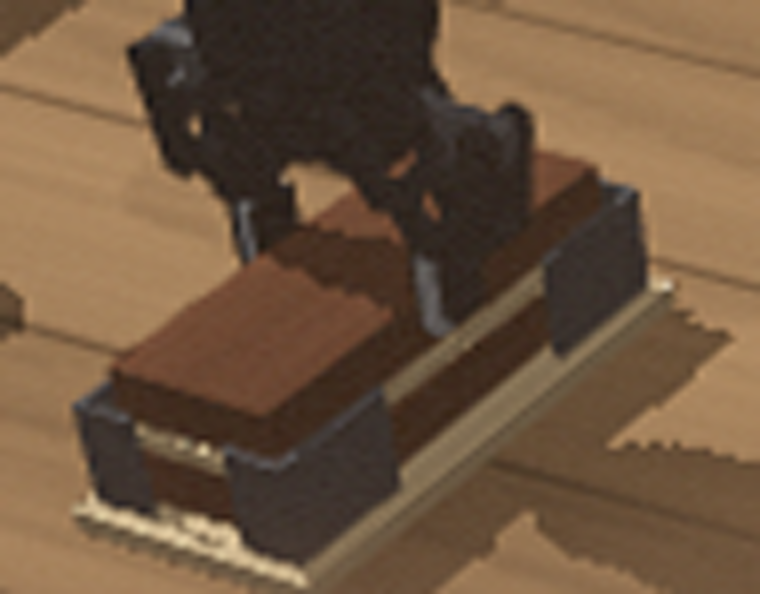

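The blank is seated on the sheet inside the corners: contact force about 7 N at z 55.1, where the grip predicted 50 + 5 or 6. Releasing and rising clear.

Emit:
move_arm:
  targets:
    - [[0,0,0],[0,0,0],66]
    - [[0,0,0],[0,0,0],75]
    - [[0,0,0],[0,0,0],82]
    - [[0,0,0],[0,0,0],82]
    - [[0,0,8],[0,0,0],82]
    - [[0,0,15],[0,0,0],85]
    - [[0,0,30],[0,0,0],85]
    - [[0,0,40],[0,0,0],85]
    - [[-10,35,20],[0,0,0],85]
    - [[-10,45,0],[0,0,0],85]
    - [[0,45,0],[0,0,0],85]
    - [[0,45,0],[0,0,0],85]
    - [[0,30,0],[0,0,0],85]
    - [[0,0,0],[0,0,0],85]
    - [[0,0,0],[0,0,0],85]

```text
clock: 24.1
eef_pos: [516.3, -28.7, 179.5]
ee_rot: [-0.705, 0.709, -0.004, 0.014]
wrist_force: [0.5, -0.5, 0.1]
finger_gap: 0.994
```

```bash
python3 -c "
from h import *
rep()
for c in('top','scene'):
  grab(c,c+'17')
s=cv2.imread('pics/scene17.png');t=cv2.imread('pics/top17.png')
a=cv2.resize(s[165:255,200:295],None,fx=5,fy=5.5,interpolation=cv2.INTER_CUBIC)
b=cv2.resize(t[206:305,385:440],None,fx=5,fy=5,interpolation=cv2.INTER_CUBIC)
cv2.imwrite('pics/c17.png',np.hstack([a,b]))
for n in('bowl','jar','mallet'):
  for c in('scene','top'): print(n,c,[np.round(d['point']) for d in finder.mark_of(n,c)[:1]])"
```

```text
t 24.1 p [516.3 -28.7 179.5] y [ 0.015 -0.005 -1.   ] z [ 0.026  1.    -0.005] zang 1.5453 gap 84.9 F [ 0.5 -0.5  0.1] q [-0.19  0.29  1.76 -0.    1.07 -1.73]
bowl scene [array([511., 293.])]
bowl top [array([129., 278.])]
jar scene [array([176., 210.])]
jar top [array([505., 258.])]
mallet scene [array([518., 350.])]
mallet top [array([123., 225.])]
```

View pics/c17.png

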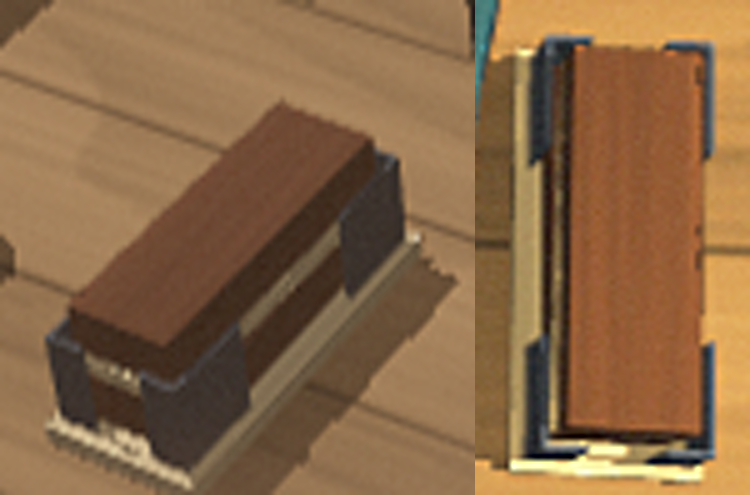

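Run:
```python
from h import *
w=lambda p,z: ray('top',((p[0]-475-2)/5+385,(p[1]-2)/5+206),z)[:2]
B=np.array([w(p,78) for p in [(575,47),(707,52),(703,434),(567,430)]])
F=np.array([w(p,62) for p in [(545,37),(714,42),(714,460),(543,455)]])
for n,P in(('B',B),('F',F)): d=(P[0]+P[1]-P[2]-P[3])/2; print(n,P.mean(0).round(1),np.hypot(*d).round(1),np.degrees(np.arctan2(d[1],d[0])).round(2))
w=lambda p,z: ray('scene',((p[0]-2)/5+200,(p[1]-2)/5.5+165),z)[:2]
B=np.array([w(p,78) for p in [(280,102),(375,140),(165,347),(70,310)]]);print('scene',B.mean(0).round(1),np.hypot(*(B[1]-B[2])).round(1))
```

```text
B [ 533.4 -232.1] 179.6 -1.98
F [ 532.9 -231.3] 198.7 -1.19
scene [ 537.3 -228.7] 177.2
```

The blank is within 1 mm of the frame's centre and 0.8° of its direction, at the expected height: at an assumed top height of 78 mm it measures 179.6 mm long. Handing in.

```bash
python3 -c "
from h import *
rep();workorder.hand_in()"
```

```text
t 24.5 p [516.2 -29.9 178.7] y [ 0.014 -0.005 -1.   ] z [ 0.029  1.    -0.004] zang 1.5421 gap 84.9 F [ 0.4  0.8 -0.4] q [-0.19  0.29  1.76 -0.    1.07 -1.73]
the job is handed in; nothing more can be done
```

I finished the stack and handed it in at 24.5 s; the hand-in reports no verdict.

**What I did:**
- I drew the sheet out of the rack by its end, set it flat on the bench and let go.
- I then took the sheet across its middle and lowered it onto the lower blank. It made contact at 8 N, at the height I had predicted.
- I lowered the second blank onto the sheet, making contact at 7 N, released it and moved the arm well clear.

**Last checks:**
- **Upper blank, top camera:** about 1 mm from the frame's centre and 0.8° off its direction. Its length measured 179.6 mm at the assumed top height of 78 mm.
- **Sheet, before it was covered:** about 2 mm off centre and 1.4° off.
- **Bystanders:** the bowl, jar and mallet marks were within a few pixels of where they started.
- **Disagreement:** the scene camera put the upper blank at (537.3, −228.7), against (533.4, −232.1) from the top camera. That camera had shown about the same offset earlier, including for the frame itself, and the difference is well inside the 12 mm allowed.
- **Not measured directly:** after the hand-off I judged the lower blank only from the pictures.

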